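Nest the desk caddy and stow the full clip canister

TASK

Fill the sloped desk caddy, largest first: set the medium square box right down inside the large box on the stand, then the small box right down inside the medium one. Last, find by lifting which of the two identical canisters is full of paper clips and put it, upright along the boxes, right down in the small box; lower things in rather than dropping them. Leave the empty canister standing upright on the desk, and do not disturb the calculator, paperweight and mug.

Things in the scene. Friction and masses are not known exactly. Their poses are not given: they have to be found in the camera images.
- tray: The large grey open square box, fixed on a sloped light-wood stand on the desk. Outside 76 x 76, height 46; inside 70 x 70; walls 3, floor 4. Its mouth leans 28 degrees (0.489 rad) from straight up, towards the robot's left or ahead-left: origin at the centre of its underside (52 above the desk), z points square out of its mouth, x and y run along its sides, y is level.
- medium_mid (a point): The medium grey open square box, loose, standing upright on the desk mouth up. Outside 66 x 66, height 70, walls 3, floor 4, inside 60 x 60; 70 g. This point is its centre (35 above its underside, on its axis); z points out of its mouth, x and y square to its sides. Nested, its top 27 stand clear of the large box, so hold it near its top. Boxes nested on the slope may lean a few degrees in their play (about 2 to each side).
- small_mid (a point): The small grey open square box, loose, standing upright on the desk mouth up; narrower and taller than the medium one. Outside 56 x 56, height 92, walls 3, floor 4, inside 50 x 50; 70 g. This point is its centre (46 above its underside, on its axis); z points out of its mouth, x and y square to its sides. Nested, its top 26 stand clear of the medium box, so hold it near its top.
- can_p_mid (a point): One of two closed steel canisters that look alike: upright cylinder, diameter 44, height 114, standing on the desk. Exactly one of the two, at a random place, is full of paper clips (about 290 to 390 g); the other is empty (about 60 to 80 g). This point is its centre, 57 above its underside; z runs up its axis. In the small box its top 26 stand clear, so hold it near its top.
- can_q_mid (a point): One of two closed steel canisters that look alike: upright cylinder, diameter 44, height 114, standing on the desk. Exactly one of the two, at a random place, is full of paper clips (about 290 to 390 g); the other is empty (about 60 to 80 g). This point is its centre, 57 above its underside; z runs up its axis. In the small box its top 26 stand clear, so hold it near its top.
- calculator: Bystander: black desk calculator, 80 x 120 x 22, flat on the desk; origin at the centre of its underside.
- paperweight: Bystander: round black paperweight, diameter 84, height 28; origin at the centre of its underside.
- mug: Bystander: white mug, diameter 80, height 90; origin at the centre of its underside.
Things that resemble listed ones, but are neither listed nor needed, are in the scene too. What is shaped like the part that bears medium_mid but black or yellow is not meant. Leave any brown look-alike of the part that bears can_q_mid alone.

How it is judged:
By the outcome, as a careful person would: the job done as asked, in the order asked, and still so for the second after the job is handed in, with the robot touching nothing.
It also fails if it takes over 72 s, if anything falls off the work surface, if the arm or the gripper's body presses on something with over 40 N, if the wrist force passes 120 N, or if a joint passes its speed limit or range.

ROBOT

A 6-joint arm with a two-finger parallel gripper is mounted at the origin on the work surface. World frame = base frame: x ahead of the robot, y to its left, z up, the work surface at z = 0. Lengths are in mm, angles in degrees, forces in N, time in s.
With the tool pointing down it reaches from about 300 to 850 mm from the base axis. Payload 4.2 kg.
Tool frame: the origin (TCP) lies between the finger pads; the fingertips stand ahead of it and the grasp point (between the pads) lies 8 mm behind it (env.tip_reach is the x of the fingertips in the tool frame, in mm); x points along the fingers, y is the direction in which the jaws open and shut, and the axes are right-handed (so a half turn about x gives the same grasp; the last joint's range is limited). The gripper opens to 91 mm and grips with 3 to 60 N. Pads are 32 mm wide; open, the fingers measure 118 mm over their backs; the gripper's body (76 mm by 178 mm) begins 60 mm behind the grasp point.
Start: joints at [-64.687, 18.312, 89.639, -0, 72.044, -1.146], TCP at [256.203, -514.786, 196.876] pointing down, gripper open.
Joint ranges: [-177.97, 177.97], [-48.28, 115.42], [12.27, 149.76], [-77.06, 257.06], [2.81, 150.46], [-146.56, 146.56]. Speed limits (degrees/s): [147.25, 147.25, 180, 180, 180, 180].

INTERFACE

Orientations are given as [roll, pitch, yaw] about the fixed x, y, z axes, in that order (R = Rz(yaw) Ry(pitch) Rx(roll)).
In Python, from workcell import env, cams gives the robot as it stands.
- The arm moves only by the tool arm_command, never from a script. Its argument "deltas" is a list of rows, each a list of 3 entries, a list of its own where there are three numbers: the opening, from 0 (shut) to 1 (fully open), then the shift along the world's x, y, z in mm, then the turn about the world's z in rad. A call has 1 to 20 rows; each row is the pose to reach, as a shift and turn from the pose commanded when the call began; what a row does not reach only later rows make up. A row lasts 1/10 s, in which the tool goes at most 50 mm and 8.59 degrees, less where a joint would pass 70% of its speed; a pose out of reach is approached as far as the arm can. A call with a gripper value outside its range is refused whole. The fingers move at their own pace and stop on an object; "grip_force" is the grip in N (left out, the last holds). Time passes only in rows, so rows that repeat a pose let the fingers close. It gives the time, the measured TCP pose, the force and the opening at its end, in the units of the state.
- env.state(): the state, without advancing time (a new reading comes with each control period).
- cams.grab_frame(name): name is "scene" or "side" or "wrist"; returns a dict with "img" (420x560x3 uint8, red, green, blue), "K" (3x3 intrinsics, pixels), "rvec" (rotation vector, rad) and "tvec" (3), from world to camera coordinates, as OpenCV has them. Camera axes: x right, y down, z forward; pixel columns grow to the right and rows downward; lengths in mm; the calibration is good to about 2 mm. A picture is of the moment at which its call begins. There is no depth.
- env.job_done(): hands the job in, once; it reports no verdict.
Trained networks look in a picture, given as the dict that the camera call returned (one of the last four; its "shot" number tells which), for a name from the list of things; names that differ only in an ending like _2 or _b are one class to them, and where a whole thing is asked for, a point or a joint stands for the part that bears it (a point fixed in the world has none). Each returns a list of dicts, best first, with "conf" (0 to 1); they miss things now and then, are a little off and sometimes report something else, mostly with a low value. They report only what shows in the picture. A call takes as long as a camera call. They do not tell look-alikes from the thing itself.
- cams.silhouettes(picture, name): "region" (420x560 bool, what is visible of it) and "centre" ([column, row] in pixels, amid what is visible of it).
The state is a dict: "time_s": time; "qpos": joint angles; "qvel": joint speeds; "effort": joint torques, N m; "ee_pos": TCP position; "ee_rot": TCP orientation; "force": force on the tool from outside, world axes, zero at the start; "torque": the same for the moment, N m; "gripper_width": finger opening in mm.
Only numpy, scipy, OpenCV 4.12 (cv2) and the standard library are available. Lean on these libraries where they do the work, as an engineer would, in place of code of your own. Each camera call takes 0.05 s, during which the arm holds its last target.

## Working session

There is one attempt and no reset: what is moved stays moved. The work goes in short steps, Python scripts to look and compute and a tool call to move; the robot and the scene stay as the last step left them, time stands still between calls to the robot, and variables do not carry over. Pictures are saved under pics/ and viewed, and the job is handed in when it is done.

Besides the shell and the picture viewer there is one more tool, called after "Emit:" in YAML: its name, and indented under it one key for each argument. arm_command: Moves the arm, as the interface text tells. Its arguments: {"type":"object","properties":{"deltas":{"type":"array","items":{"type":"array"}},"grip_force":{"type":"number"}},"required":["deltas"]}

```bash
ls; mkdir -p pics
cat > h.py <<'E'
import numpy as np, cv2
from workcell import env, cams
def save(f,n): cv2.imwrite('pics/'+n+'.png', f['img'][:,:,::-1])
def P(f):
    R,_=cv2.Rodrigues(np.array(f['rvec'],float)); return np.array(f['K']),R,np.array(f['tvec'],float).ravel()
def proj(f,X):
    K,R,t=P(f); c=np.atleast_2d(X)@R.T+t; u=c@K.T; return u[:,:2]/u[:,2:]
def ray(f,px):
    K,R,t=P(f); d=R.T@np.linalg.inv(K)@np.array([px[0],px[1],1.]); return -R.T@t,d
def onz(f,px,z):
    o,d=ray(f,px); return o+d*(z-o[2])/d[2]
E
python3 - <<'E'
from h import *
print(env.state()['time_s'], env.tip_reach)
for n in ['scene','side','wrist']:
    f=cams.grab_frame(n); save(f,n+'0'); np.save('pics/'+n+'0.npy',f,allow_pickle=True)
    print(n,'cam at',ray(f,(0,0))[0].round())
    for o in ['tray','medium_mid','small_mid','can_p_mid','calculator','paperweight','mug']:
        print(o,[(round(r['conf'],2),np.round(r['centre']).tolist(),int(r['region'].sum())) for r in cams.silhouettes(f,o)])
print(env.state()['time_s'])
E
```

```text
pics
0.0 11.0
scene cam at [1343. -113.  875.]
tray [(0.83, [276.0, 248.0], 1374)]
medium_mid [(0.88, [353.0, 206.0], 1159), (0.85, [394.0, 172.0], 1022), (0.63, [339.0, 172.0], 1032)]
small_mid [(0.55, [433.0, 211.0], 1252), (0.19, [184.0, 201.0], 731)]
can_p_mid [(0.79, [133.0, 245.0], 911)]
calculator [(0.93, [266.0, 210.0], 1267), (0.45, [160.0, 299.0], 2035)]
paperweight [(0.87, [379.0, 285.0], 1220)]
mug [(0.7, [159.0, 302.0], 2073)]
side cam at [400. 921. 857.]
tray [(0.81, [248.0, 213.0], 928)]
medium_mid [(0.85, [289.0, 296.0], 1833)]
small_mid [(0.69, [241.0, 369.0], 2133)]
can_p_mid [(0.66, [288.0, 149.0], 605)]
calculator [(0.77, [325.0, 246.0], 1267)]
paperweight [(0.93, [184.0, 296.0], 1268)]
mug [(0.59, [230.0, 162.0], 1218)]
wrist cam at [ 329. -478.  385.]
tray []
medium_mid []
small_mid []
can_p_mid []
calculator []
paperweight []
mug []
1.2
```

View pics/scene0.png

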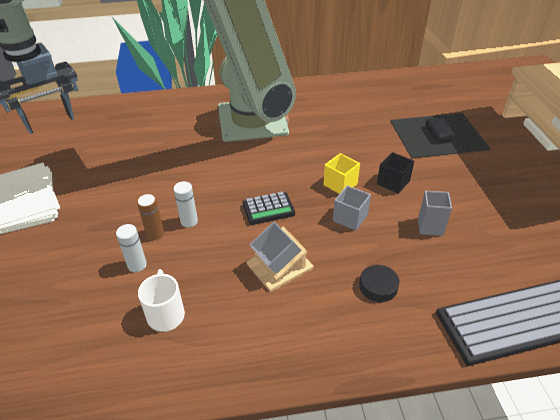

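View pics/side0.png

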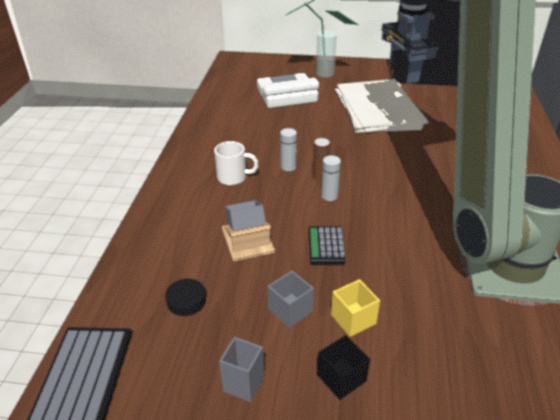

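View pics/wrist0.png

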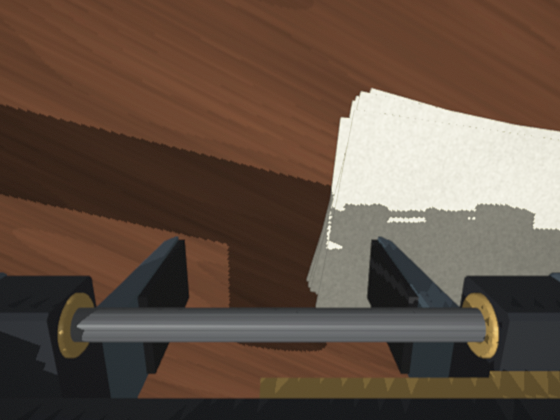

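Scene picture: medium grey box (353,206), with the look-alikes yellow (341,173) and black (396,172). The small grey box is at (435,212), the steel cans at (186,205) and (132,247) with a brown look-alike at (150,217), and the tray at (276,248). I'll fit poses to the silhouettes.

```bash
cat > fit.py <<'E'
from h import *
from scipy.optimize import minimize
def Rz(a): c,s=np.cos(a),np.sin(a); return np.array([[c,-s,0],[s,c,0],[0,0,1]])
def Ry(a): c,s=np.cos(a),np.sin(a); return np.array([[c,0,s],[0,1,0],[-s,0,c]])
def boxpts(w,h): return np.array([[sx*w/2,sy*w/2,z] for sx in(-1,1) for sy in(-1,1) for z in(0,h)])
def cylpts(d,h): 
    a=np.linspace(0,2*np.pi,32,endpoint=False); return np.array([[d/2*np.cos(t),d/2*np.sin(t),z] for t in a for z in(0,h)])
def mask(f,X,S=4):
    p=proj(f,X); m=np.zeros((420*S,560*S),np.uint8)
    h=cv2.convexHull(((p+.5)*S-.5).astype(np.float32)); cv2.fillConvexPoly(m,np.round(h*16).astype(np.int32),1,shift=4)
    return cv2.resize(m.astype(np.float32),(560,420),interpolation=cv2.INTER_AREA)
def fit(views,pose2pts,x0,step):
    def cost(x):
        c=0
        for f,r in views:
            m=mask(f,pose2pts(x)); c+=1-np.minimum(m,r).sum()/np.maximum(m,r).sum()
        return c
    sim=np.array([x0]+[np.array(x0)+np.eye(len(x0))[i]*step[i] for i in range(len(x0))])
    r=minimize(cost,x0,method='Nelder-Mead',options=dict(initial_simplex=sim,maxiter=160,xatol=.02,fatol=1e-4))
    return r.x,r.fun
E
python3 - <<'E'
from fit import *
import pickle
s=cams.grab_frame('scene'); d=cams.grab_frame('side')
D={'scene':s,'side':d}; 
for n,f in D.items():
    for o in ['tray','medium_mid','small_mid','can_p_mid','calculator','paperweight','mug']:
        D[n,o]=cams.silhouettes(f,o)
pickle.dump(D,open('d0.pkl','wb'))
for n,f in (('scene',s),('side',d)):
    for o in ['tray','medium_mid','small_mid','can_p_mid','mug']:
        print(n,o,[(round(r['conf'],2),np.round(r['centre']).tolist()) for r in D[n,o]])
for n,z,a,b in (('tray',75,(276,248),(248,213)),('medium',35,(353,206),(289,296)),('small',46,(433,211),(241,369)),('canA',57,(186,205),(330,178)),('canB',57,(132,247),(288,149)),('brown',57,(150,217),(321,160)),('yel',35,(341,173),(355,306)),('blk',35,(396,172),(343,366)),('calc',15,(266,209),(325,246)),('pw',15,(379,285),(185,296)),('mug',45,(160,302),(230,162))):
    print(n,onz(s,a,z).round(),onz(d,b,z).round())
E
```

```text
Traceback (most recent call last):
RuntimeError: dictionary changed size during iteration
```

```bash
cat > loc.py <<'E'
from fit import *
import pickle,sys
s=cams.grab_frame('scene'); d=cams.grab_frame('side')
D={'scene':s,'side':d}
for n,f in (('scene',s),('side',d)):
    for o in ['tray','medium_mid','small_mid','can_p_mid','calculator','mug']:
        D[n,o]=cams.silhouettes(f,o)
        print(n,o,[(round(r['conf'],2),np.round(r['centre']).tolist()) for r in D[n,o]])
pickle.dump(D,open('d0.pkl','wb'))
for n,z,a,b in (('tray',75,(276,248),(248,213)),('medium',35,(353,206),(289,296)),('small',46,(433,211),(241,369)),('canA',57,(186,205),(330,178)),('canB',57,(132,247),(288,149)),('brown',57,(150,217),(321,160)),('yel',35,(341,173),(355,306)),('blk',35,(396,172),(343,366)),('calc',15,(266,209),(325,246)),('pw',15,(379,285),(185,296)),('mug',45,(160,302),(230,162))):
    print(n,onz(s,a,z).round(),onz(d,b,z).round())
print(env.state()['time_s'])
E
python3 loc.py
```

```text
scene tray [(0.75, [276.0, 248.0])]
scene medium_mid [(0.67, [391.0, 174.0]), (0.66, [355.0, 205.0]), (0.64, [340.0, 171.0])]
scene small_mid [(0.67, [434.0, 213.0])]
scene can_p_mid [(0.92, [132.0, 247.0])]
scene calculator [(0.66, [133.0, 246.0]), (0.61, [266.0, 208.0])]
scene mug [(0.75, [163.0, 300.0])]
side tray [(0.65, [245.0, 214.0])]
side medium_mid [(0.92, [353.0, 308.0]), (0.85, [288.0, 296.0]), (0.68, [339.0, 367.0])]
side small_mid [(0.71, [242.0, 369.0])]
side can_p_mid [(0.82, [288.0, 153.0])]
side calculator [(0.8, [327.0, 247.0])]
side mug [(0.81, [232.0, 161.0]), (0.58, [325.0, 246.0])]
tray [628. -16.  75.] [612. -19.  75.]
medium [484. 199.  35.] [490. 189.  35.]
small [545. 381.  46.] [552. 382.  46.]
canA [ 435. -211.   57.] [ 432. -209.   57.]
canB [ 555. -335.   57.] [ 558. -335.   57.]
brown [ 463. -297.   57.] [ 462. -290.   57.]
yel [353. 202.  35.] [354. 199.  35.]
blk [374. 347.  35.] [372. 344.  35.]
calc [438. -14.  15.] [428.   7.  15.]
pw [718. 196.  15.] [710. 199.  15.]
mug [ 710. -271.   45.] [ 711. -268.   45.]
2.35
```

```bash
cat > t1.py <<'E'
from fit import *
import pickle
D=pickle.load(open('d0.pkl','rb'))
s,d=D['scene'],D['side']
def near(n,o,c): return min(D[n,o],key=lambda r:np.hypot(*(np.array(r['centre'])-c)))['region'].astype(np.float32)
V=lambda o,a,b:[(s,near('scene',o,a)),(d,near('side',o,b))]
res={}
def up(pts): return lambda x: pts@Rz(np.radians(x[2])).T+[x[0],x[1],0]
for nm,o,a,b,pts,x0 in (('med','medium_mid',(355,205),(288,296),boxpts(66,70),(486,194)),('small','small_mid',(434,213),(242,369),boxpts(56,92),(548,381))):
    v=V(o,a,b)
    for sub,vv in (('both',v),('sc',v[:1]),('si',v[1:])):
        best=min((fit(vv,up(pts),[*x0,y],[6,6,12]) for y in (0,30,60)),key=lambda r:r[1]); print(nm,sub,best[0].round(1),round(best[1],3))
        if sub=='both': res[nm]=up(pts)(best[0])
v=V('tray',(276,248),(246,213))
tp=lambda x:boxpts(76,46)@Ry(.489).T@Rz(np.radians(x[2])).T+[x[0],x[1],52]
for sub,vv in (('both',v),('sc',v[:1]),('si',v[1:])):
    best=min((fit(vv,tp,[620,-30,y],[6,6,12]) for y in (30,60,90)),key=lambda r:r[1]); print('tray',sub,best[0].round(1),round(best[1],3))
    if sub=='both': res['tray']=tp(best[0])
v=V('can_p_mid',(132,247),(288,153))
b=fit(v,lambda x:cylpts(44,114)+[x[0],x[1],0],[556,-335],[5,5]);print('can',b)
res['can']=cylpts(44,114)+[*b[0],0]
for n,f in (('scene',s),('side',d)):
    im=cv2.resize(f['img'][:,:,::-1],None,fx=3,fy=3,interpolation=cv2.INTER_CUBIC)
    for k,X in res.items():
        h=cv2.convexHull(((proj(f,X)+.5)*3).astype(np.float32)).astype(int); cv2.polylines(im,[h],True,(0,0,255),1)
        if k!='can':
            for p in proj(f,X): cv2.circle(im,tuple(int(q) for q in (p+.5)*3),2,(0,255,0),-1)
    c=im[420:420+510,330:330+800+240] if n=='scene' else im[360:1240,560:1200]
    cv2.imwrite('pics/fit_%s.png'%n,cv2.resize(c,None,fx=.75,fy=.75) if n=='scene' else cv2.resize(c,None,fx=.68,fy=.68))
E
python3 t1.py
```

```text
med both [486.6 193.9  48.5] 0.095
med sc [486.9 193.8  49. ] 0.034
med si [487.  195.1 -43. ] 0.054
small both [550.2 381.4 -16.1] 0.108
small sc [549.3 381.3 -17.2] 0.048
small si [550.8 381.7 -14.6] 0.053
tray both [612.1 -22.5  26.4] 0.491
tray sc [627.2 -26.7 123.1] 0.185
tray si [611.2 -23.8  20.8] 0.288
can (array([ 557.92572708, -335.56490094]), np.float64(0.15350067615509033))
```

View pics/fit_scene.png

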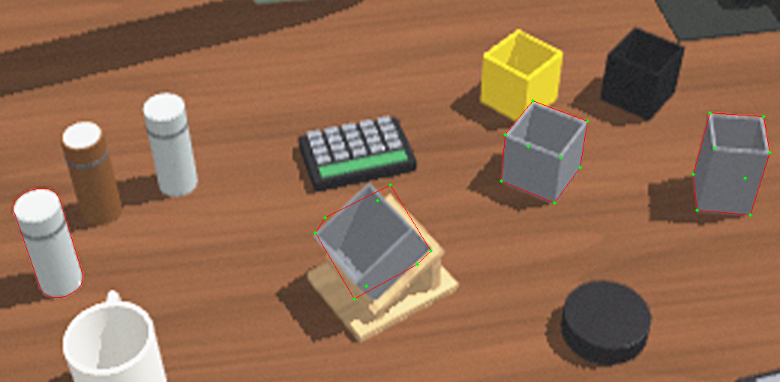

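View pics/fit_side.png

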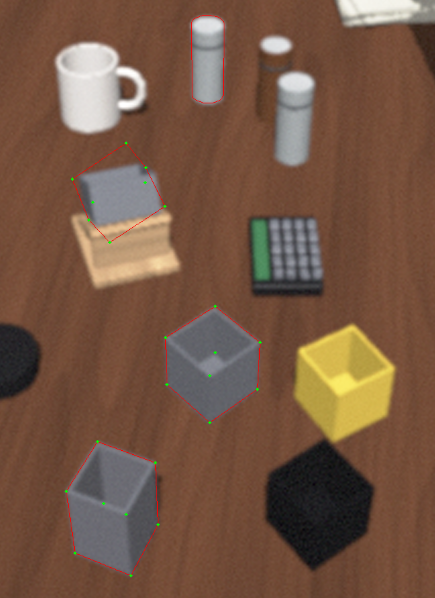

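The tray fit is wrong: the side camera sees its back. I'll refit over all yaws.

```bash
cat > t2.py <<'E'
from fit import *
import pickle
D=pickle.load(open('d0.pkl','rb'))
s,d=D['scene'],D['side']
def near(n,o,c): return min(D[n,o],key=lambda r:np.hypot(*(np.array(r['centre'])-c)))['region'].astype(np.float32)
v=[(s,near('scene','tray',(276,248))),(d,near('side','tray',(246,213)))]
tp=lambda x:boxpts(76,46)@Ry(.489).T@Rz(np.radians(x[2])).T+[x[0],x[1],52]
for sub,vv in (('both',v),('sc',v[:1])):
  for y in range(-180,180,40):
    b=fit(vv,tp,[620,-20,y],[6,6,15]); print(sub,b[0].round(1),round(b[1],3))
for n,f,c in (('scene',s,(225,200,330,300)),('side',d,(210,185,285,265))):
    im=f['img'][c[1]:c[3],c[0]:c[2],::-1]; m=near(n,'tray',(276,248) if n=='scene' else (246,213))[c[1]:c[3],c[0]:c[2]]
    im=cv2.resize(im,None,fx=6,fy=6,interpolation=cv2.INTER_CUBIC); m=cv2.resize(m,None,fx=6,fy=6,interpolation=0).astype(np.uint8)
    cv2.drawContours(im,cv2.findContours(m,0,2)[0],-1,(0,0,255),1); cv2.imwrite('pics/tray_%s.png'%n,im)
E
python3 t2.py
```

```text
both [ 630.9  -13.7 -154.4] 0.534
both [ 631.3  -14.4 -155.7] 0.534
both [616.9  -7.  -65.6] 0.114
both [617.   -7.2 -65.8] 0.113
both [617.2  -7.1 -65.5] 0.114
both [612.8 -21.5  27.7] 0.495
both [613.2 -22.5  28.8] 0.493
both [627.4 -26.8 121.3] 0.521
both [627.2 -26.9 121.5] 0.522
sc [ 631.4  -13.2 -154.3] 0.235
sc [ 631.9  -13.7 -154.7] 0.235
sc [616.7  -8.5 -65.6] 0.048
sc [616.6  -8.1 -64.8] 0.048
sc [617.3  -8.3 -65.2] 0.049
sc [613.4 -22.8  30.4] 0.189
sc [614.  -27.4  57.1] 0.195
sc [626.6 -27.  122.5] 0.184
sc [627.4 -26.6 122.6] 0.185
```

View pics/tray_scene.png

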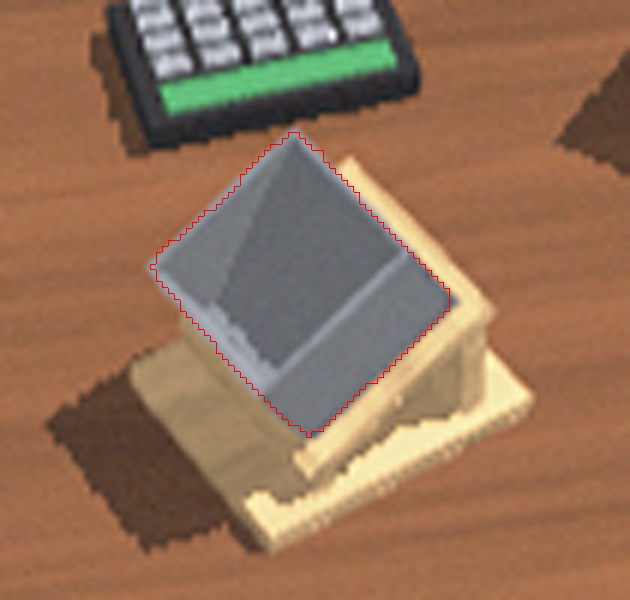

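View pics/tray_side.png

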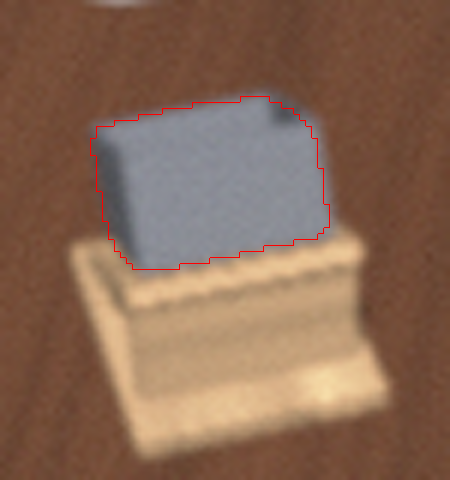

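Run:
```python
from h import *
from scipy.spatial.transform import Rotation as Ro
st=env.state(); print({k:np.round(v,2) for k,v in st.items()})
Rt=Ro.from_euler('xyz',st['ee_rot'],degrees=True).as_matrix(); print(Rt.round(3))
f=np.load('pics/wrist0.npy',allow_pickle=True).item(); K,R,t=P(f); o,_=ray(f,(0,0))
print('K',K, 'cam pos in tool',(Rt.T@(o-st['ee_pos'])).round(1),'cam axes in tool (rows x,y,z)\n',(R@Rt).round(3))
```

```text
{'time_s': np.float64(2.35), 'qpos': array([-64.69,  18.31,  89.64,   0.  ,  72.04,  -1.15]), 'qvel': array([-0.03,  0.04,  0.03, -0.06,  0.09, -0.03]), 'effort': array([-0.000e+00, -4.123e+01, -2.322e+01,  7.000e-02,  4.000e-02,
        0.000e+00]), 'ee_pos': array([ 256.19, -514.8 ,  196.88]), 'ee_rot': array([ 89.08,  89.99, -64.46]), 'force': array([0.4 , 0.56, 0.13]), 'torque': array([ 0.01,  0.04, -0.02]), 'gripper_width': np.float64(90.92)}
[[ 0.     0.446 -0.895]
 [-0.    -0.895 -0.446]
 [-1.     0.     0.   ]]
K [[371.66574913   0.         277.65017314]
 [  0.         371.66574913 210.84435849]
 [  0.           0.           1.        ]] cam pos in tool [-188.3   -0.4  -81.7] cam axes in tool (rows x,y,z)
 [[-0.001  1.     0.   ]
 [-0.288 -0.     0.958]
 [ 0.958  0.001  0.288]]
```

Emit:
arm_command:
  deltas:
    - [1,[20,30,30],0]
    - [1,[45,70,58],0]
    - [1,[75,110,58],0]
    - [1,[100,150,58],0]
    - [1,[130,190,58],0]
    - [1,[155,230,58],0]
    - [1,[180,270,58],0]
    - [1,[210,310,58],0]
    - [1,[235,350,58],0]
    - [1,[260,390,58],0]
    - [1,[285,425,58],0]
    - [1,[307,457,58],0]
    - [1,[307,457,58],0]
    - [1,[307,457,58],0]
  grip_force: 10

```text
time_s: 3.75
ee_pos: [563.2, -57.3, 254.5]
ee_rot: [4.5, 89.9, -148.9]
force: [0.0, -0.6, -0.4]
gripper_width: 91.3
```

Run:
```python
from fit import *
import pickle
f=cams.grab_frame('wrist'); S=cams.silhouettes(f,'tray'); pickle.dump((f,S),open('w1.pkl','wb'))
print([(r['conf'],r['centre']) for r in S])
im=cv2.resize(f['img'][:,:,::-1],None,fx=1.4,fy=1.4).copy()
T=Ry(.489).T@Rz(np.radians(-65.6)).T
for w,z in ((76,46),(70,46),(70,4),(76,0)):
    X=np.array([[a*w/2,b*w/2,z] for a,b in((1,1),(1,-1),(-1,-1),(-1,1))])@T+[617,-7.1,52]
    cv2.polylines(im,[np.round((proj(f,X)+.5)*1.4).astype(int)],True,(0,0,255),1)
cv2.imwrite('pics/w1.png',im); print(env.state()['time_s'],env.state()['ee_pos'].round(1))
```

```text
[(0.83, [266.9, 111.2]), (0.65, [347.3, 353.2])]
3.85 [562.6 -58.6 254.9]
```

View pics/w1.png

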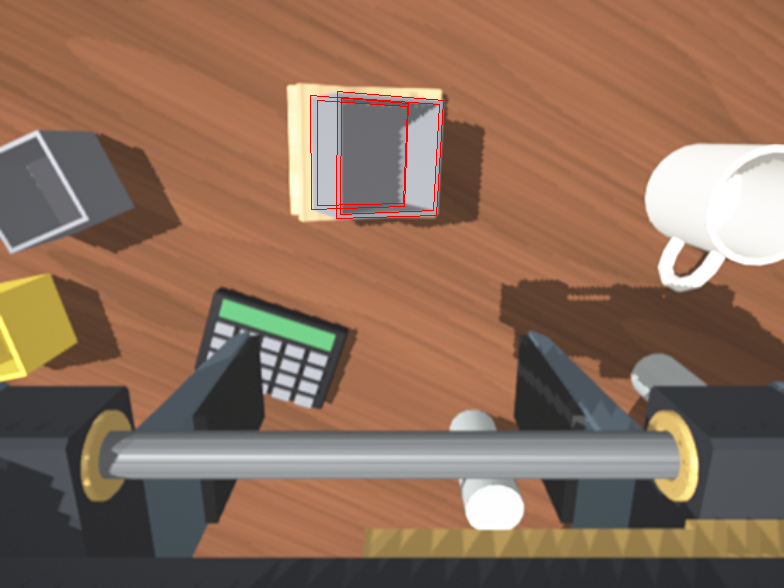

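The wrist view confirms it: the tray is at about (375,155) in the enlarged picture with its mouth leaning to the right, which is −y. The overlay agrees to within a few mm. Next, refine using the wrist view.

```bash
cat > t3.py <<'E'
from fit import *
import pickle
D=pickle.load(open('d0.pkl','rb')); f,S=pickle.load(open('w1.pkl','rb'))
s,d=D['scene'],D['side']
def near(n,o,c): return min(D[n,o],key=lambda r:np.hypot(*(np.array(r['centre'])-c)))['region'].astype(np.float32)
vs=(s,near('scene','tray',(276,248)));vd=(d,near('side','tray',(246,213)));vw=(f,S[0]['region'].astype(np.float32))
tp=lambda x:boxpts(76,46)@Ry(.489).T@Rz(np.radians(x[2])).T+[x[0],x[1],52]
for n,v in (('w',[vw]),('all',[vw,vs,vd]),('w+s',[vw,vs])):
    b=fit(v,tp,[617,-7,-65.6],[5,5,6]); print(n,b[0].round(1),round(b[1],3))
im=f['img'][40:180,190:340,::-1]; im=cv2.resize(im,None,fx=4,fy=4,interpolation=cv2.INTER_CUBIC)
m=cv2.resize(S[0]['region'][40:180,190:340].astype(np.uint8),None,fx=4,fy=4,interpolation=0)
cv2.drawContours(im,cv2.findContours(m,0,2)[0],-1,(0,0,255),1)
b=fit([vw],tp,[617,-7,-65.6],[5,5,6])[0]
for w,z in ((76,46),(70,46),(70,4)):
    X=np.array([[a*w/2,c*w/2,z] for a,c in((1,1),(1,-1),(-1,-1),(-1,1))])@Ry(.489).T@Rz(np.radians(b[2])).T+[b[0],b[1],52]
    cv2.polylines(im,[np.round((proj(f,X)+.5-[190,40])*4).astype(int)],True,(0,255,0),1)
cv2.imwrite('pics/w1c.png',im)
E
python3 t3.py
```

```text
w [617.   -7.6 -64.7] 0.014
all [616.8  -7.4 -64.9] 0.134
w+s [617.   -7.7 -64.8] 0.067
```

View pics/w1c.png

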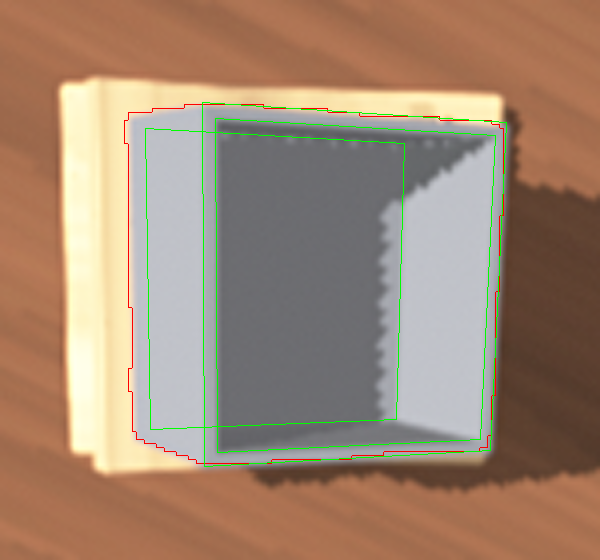

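Emit:
arm_command:
  deltas:
    - [1,[-6,20,0],0.14]
    - [1,[-12,40,0],0.28]
    - [1,[-18,60,0],0.42]
    - [1,[-24,80,0],0.56]
    - [1,[-30,100,0],0.7]
    - [1,[-36,120,0],0.84]
    - [1,[-42,140,0],0.98]
    - [1,[-48,160,-20],1.12]
    - [1,[-54,180,-40],1.26]
    - [1,[-60,200,-60],1.4]
    - [1,[-66,220,-80],1.54]
    - [1,[-72,240,-100],1.68]
    - [1,[-76,252,-120],1.82]
    - [1,[-76,252,-125],1.955]
    - [1,[-76,252,-125],1.955]
    - [1,[-76,252,-125],1.955]

```text
time_s: 5.45
ee_pos: [487.6, 193.3, 130.5]
ee_rot: [54.7, 89.9, 12.9]
force: [0.2, -0.3, 1.0]
gripper_width: 91.2
```

```bash
cat > jaw.py <<'E'
from fit import *
from scipy.spatial.transform import Rotation as Ro
def tool():
    st=env.state(); R=Ro.from_euler('xyz',st['ee_rot'],degrees=True).as_matrix(); y=R[:,1]
    return np.array(st['ee_pos']),np.degrees(np.arctan2(y[1],y[0])),st
def rep():
    p,a,st=tool(); print('t',round(float(st['time_s']),2),'tcp',p.round(1),'jaw',round(float(a),2),'F',np.round(st['force'],1),'w',round(float(st['gripper_width']),1),'q6',round(float(st['qpos'][5]),0),'T',np.round(st['torque'],2))
E
python3 - <<'E'
from jaw import *
import pickle
rep()
f=cams.grab_frame('wrist'); S=cams.silhouettes(f,'medium_mid'); print([(round(r['conf'],2),r['centre']) for r in S])
up=lambda x: boxpts(66,70)@Rz(np.radians(x[2])).T+[x[0],x[1],0]
im=f['img'][:,:,::-1].copy()
b=fit([(f,S[0]['region'].astype(np.float32))],up,[486.8,194.2,48.5],[4,4,6]); print(b)
cv2.drawContours(im,cv2.findContours(S[0]['region'].astype(np.uint8),0,2)[0],-1,(0,0,255),1)
for z in (0,70):
    X=np.array([[a*33,c*33,z] for a,c in((1,1),(1,-1),(-1,-1),(-1,1))])@Rz(np.radians(48.5)).T+[486.8,194.2,0]
    cv2.polylines(im,[np.round(proj(f,X)).astype(int)],True,(0,255,0),1)
cv2.imwrite('pics/w2.png',im)
E
```

```text
t 5.45 tcp [487.6 193.3 130.5] jaw 48.22 F [ 0.2 -0.3  1. ] w 91.2 q6 -28.0 T [ 0.02 -0.21 -0.03]
[(0.78, [346.9, 1.3]), (0.77, [276.3, 213.0]), (0.57, [153.7, 61.6]), (0.49, [517.2, 109.4])]
(array([486.8, 194.2,  48.5]), np.float64(1.0))
```

View pics/w2.png

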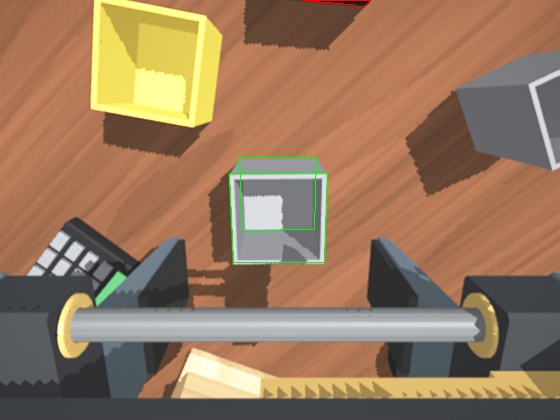

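The choice is confirmed: grey medium box at (280,215), overlay aligned, jaws either side. Descend and grip lightly.

Emit:
arm_command:
  deltas:
    - [1,[0,0,-25],0]
    - [1,[0,0,-50],0]
    - [1,[0,0,-68],0]
    - [1,[0,0,-73],0]
    - [1,[0,0,-73],0]
    - [0.6,[0,0,-73],0]
    - [0.6,[0,0,-73],0]
    - [0.6,[0,0,-73],0]
    - [0.6,[0,0,-73],0]
    - [0.6,[0,0,-73],0]
  grip_force: 8

```text
time_s: 6.55
ee_pos: [487.3, 194.3, 57.2]
ee_rot: [65.1, 90.0, 23.5]
force: [-0.9, -0.2, -0.8]
gripper_width: 55.5
```

```bash
python3 -c "
from jaw import *
rep()"
```

```text
t 6.55 tcp [487.3 194.3  57.2] jaw 48.47 F [-0.9 -0.2 -0.8] w 55.5 q6 -28.0 T [ 0.03 -0.15 -0.04]
```

Width 55.5 is under 66, so something is off. Look.

Run:
```python
from jaw import *
f=cams.grab_frame('wrist'); save(f,'w3'); f=cams.grab_frame('scene')
cv2.imwrite('pics/s3.png',cv2.resize(f['img'][120:280,270:470,::-1],None,fx=3,fy=3)); rep()
```

```text
t 6.65 tcp [487.2 194.3  57. ] jaw 48.48 F [ 0.1 -0.1 -0.3] w 54.9 q6 -28.0 T [-0.02 -0.1  -0.  ]
```

View pics/w3.png

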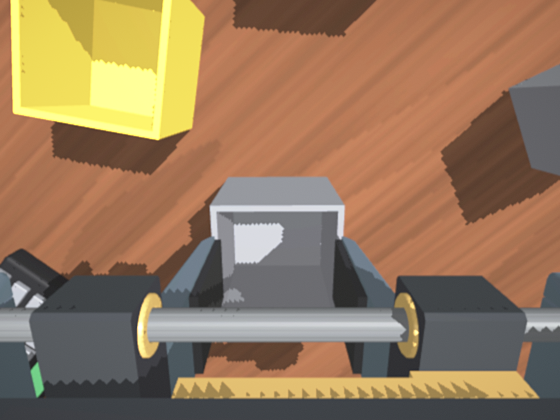

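View pics/s3.png

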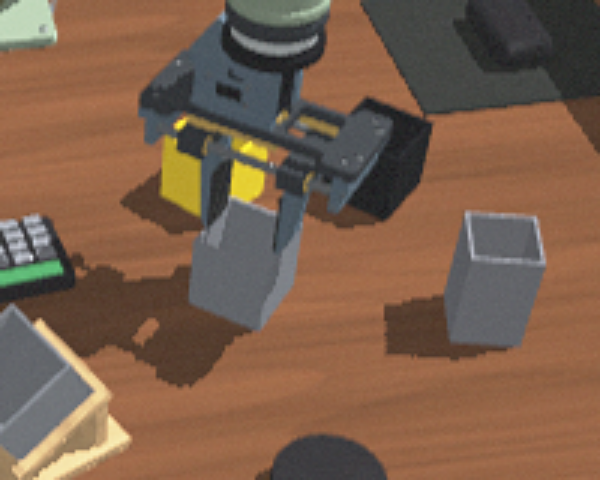

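Run:
```python
from jaw import *
p,a,st=tool(); R=Ro.from_euler('xyz',st['ee_rot'],degrees=True).as_matrix()
f=cams.grab_frame('wrist')
im=cv2.resize(f['img'][170:380,150:430,::-1],None,fx=2.8,fy=2.8,interpolation=cv2.INTER_CUBIC)
for w,c in ((27.3,(0,0,255)),(33,(0,255,0))):
    for sg in (1,-1):
        X=np.array([[11,sg*w,-16],[11,sg*w,16],[-27,sg*w,16],[-27,sg*w,-16]])@R.T+p
        cv2.polylines(im,[np.round((proj(f,X)+.5-[150,170])*2.8).astype(int)],True,c,1)
cv2.imwrite('pics/w3c.png',im); rep()
```

```text
t 6.7 tcp [487.2 194.2  56.9] jaw 48.47 F [-0.2  0.5  0.1] w 54.7 q6 -28.0 T [ 0.03 -0.11  0.01]
```

View pics/w3c.png

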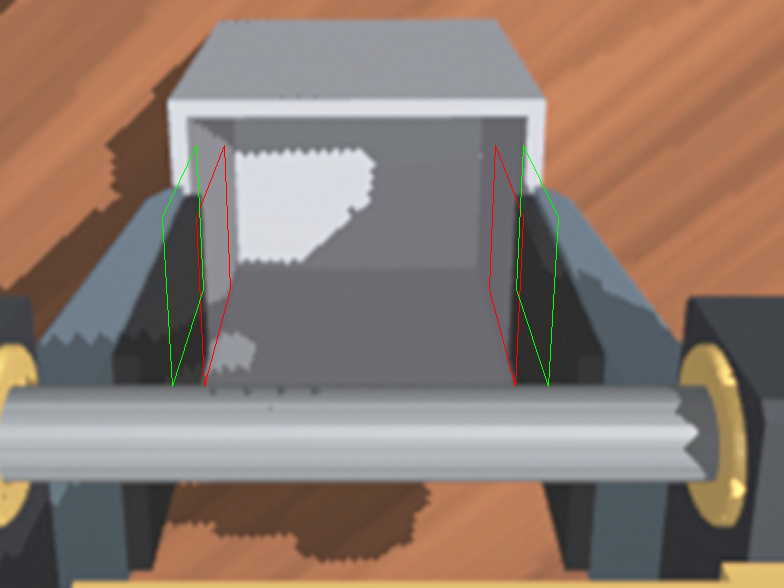

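Emit:
arm_command:
  deltas:
    - [0.5,[0,0,0],0]
    - [0.5,[0,0,0],0]
    - [0.4,[0,0,0],0]
    - [0.4,[0,0,0],0]
  grip_force: 8

```text
time_s: 7.1
ee_pos: [487.2, 194.2, 56.8]
ee_rot: [136.9, 90.0, 95.3]
force: [-0.4, -0.4, 0.6]
gripper_width: 36.8
```

Run:
```python
from jaw import *
rep()
p,a,st=tool(); R=Ro.from_euler('xyz',st['ee_rot'],degrees=True).as_matrix()
f=cams.grab_frame('wrist')
im=cv2.resize(f['img'][170:380,150:430,::-1],None,fx=2.8,fy=2.8,interpolation=cv2.INTER_CUBIC)
cv2.imwrite('pics/w4c.png',im)
f=cams.grab_frame('scene')
cv2.imwrite('pics/s4.png',cv2.resize(f['img'][150:250,310:390,::-1],None,fx=6,fy=6,interpolation=2)); rep()
```

```text
t 7.1 tcp [487.2 194.2  56.8] jaw 48.47 F [-0.4 -0.4  0.6] w 36.8 q6 -28.0 T [ 0.05 -0.13 -0.04]
t 7.2 tcp [487.2 194.2  56.9] jaw 48.47 F [ 0.1  0.5 -0.2] w 36.4 q6 -28.0 T [ 0.02 -0.12 -0.04]
```

View pics/w4c.png

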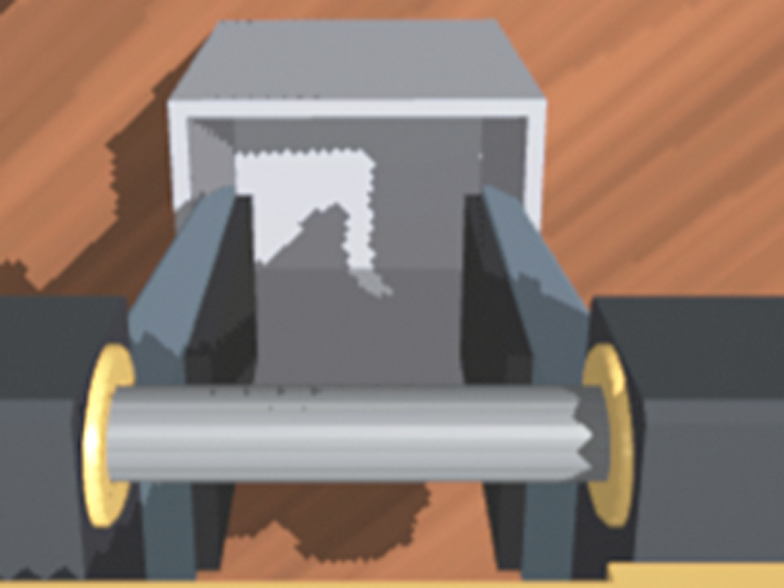

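View pics/s4.png

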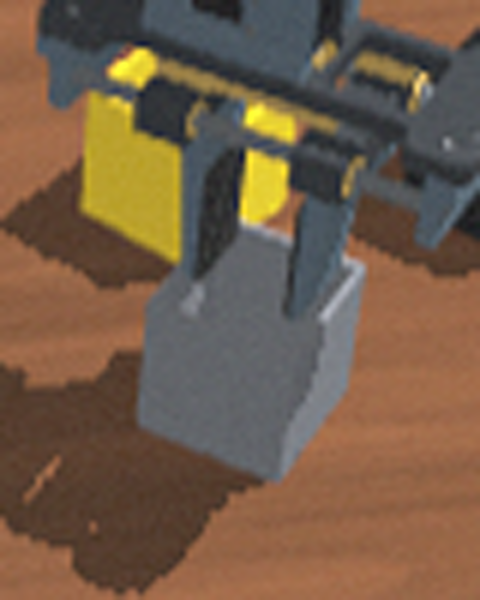

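Run:
```python
from jaw import *
p,a,st=tool(); R=Ro.from_euler('xyz',st['ee_rot'],degrees=True).as_matrix()
T=lambda v:np.array(v)@R.T+p
for n in ('wrist','scene','side'):
    f=cams.grab_frame(n)
    if n=='wrist': x0,y0,x1,y1,S=150,170,430,380,2.8
    elif n=='scene': x0,y0,x1,y1,S=300,130,400,250,6
    else: x0,y0,x1,y1,S=230,200,370,350,4
    im=cv2.resize(f['img'][y0:y1,x0:x1,::-1],None,fx=S,fy=S,interpolation=cv2.INTER_CUBIC)
    for sg in (1,-1):
        w=18.2
        cv2.polylines(im,[np.round((proj(f,T([[11,sg*w,-16],[11,sg*w,16],[-27,sg*w,16],[-27,sg*w,-16]]))+.5-[x0,y0])*S).astype(int)],True,(0,0,255),1)
    for z in (0,70):
        X=np.array([[a*33,c*33,z] for a,c in((1,1),(1,-1),(-1,-1),(-1,1))])@Rz(np.radians(48.5)).T+[486.8,194.2,0]
        cv2.polylines(im,[np.round((proj(f,X)+.5-[x0,y0])*S).astype(int)],True,(0,255,0),1)
    cv2.imwrite('pics/ck_%s.png'%n,im)
```

```text
(no output)
```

View pics/ck_wrist.png

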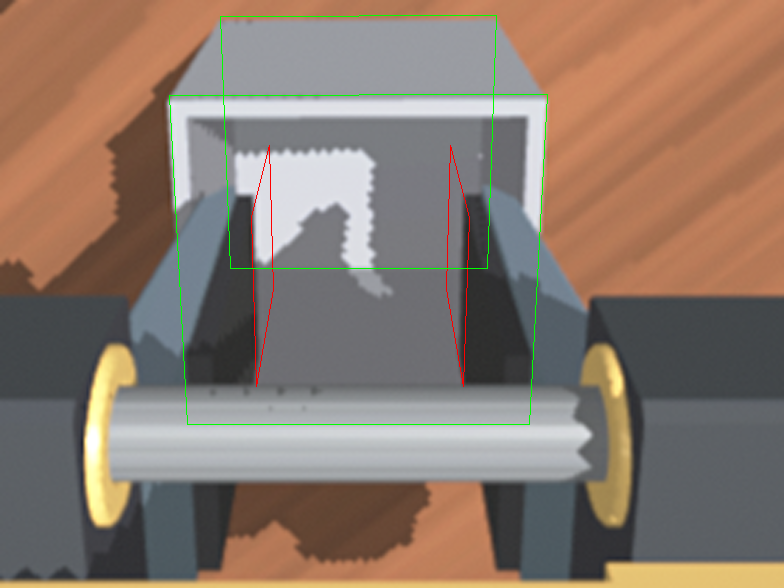

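View pics/ck_scene.png

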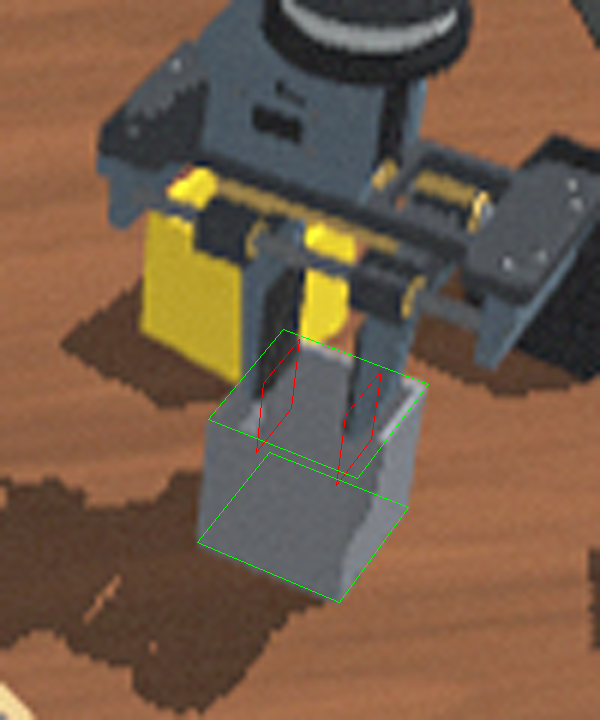

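View pics/ck_side.png

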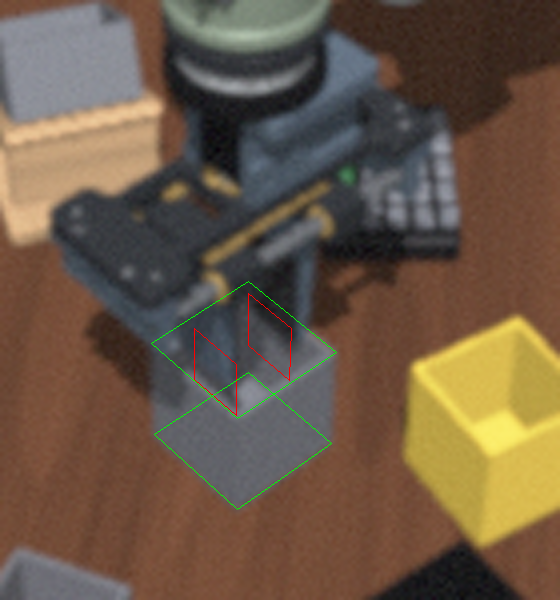

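The box fit agrees in all three views, but the fingertips appear about 25 mm higher than the stated tool geometry, so they closed over the rim. I'll reopen and go lower step by step, watching the force.

Emit:
arm_command:
  deltas:
    - [1,[0,0,10],0]
    - [1,[0,0,10],0]
    - [1,[0,0,10],0]
    - [1,[0,0,10],0]
    - [1,[0,0,0],0]
    - [1,[0,0,-12],0]
    - [1,[0,0,-22],0]
    - [1,[0,0,-22],0]
    - [0.7,[0,0,-22],0]
    - [0.66,[0,0,-22],0]
    - [0.66,[0,0,-22],0]
    - [0.66,[0,0,-22],0]
  grip_force: 8

```text
time_s: 8.55
ee_pos: [487.5, 194.3, 35.3]
ee_rot: [63.6, 89.9, 22.0]
force: [1.1, -0.8, 0.1]
gripper_width: 65.5
```

```bash
cat > ck.py <<'E'
from jaw import *
import sys
def ck(tag,w,zs=()):
    p,a,st=tool(); R=Ro.from_euler('xyz',st['ee_rot'],degrees=True).as_matrix()
    rep()
    for n,S in (('wrist',1.4),('scene',5)):
        f=cams.grab_frame(n)
        if n=='wrist': x0,y0,x1,y1=0,0,560,420
        else:
            c=proj(f,p)[0].astype(int); x0,y0=max(c[0]-70,0),max(c[1]-60,0); x1,y1=min(x0+140,560),min(y0+120,420)
        im=cv2.resize(f['img'][y0:y1,x0:x1,::-1],None,fx=S,fy=S,interpolation=cv2.INTER_CUBIC)
        cv2.imwrite('pics/%s_%s.png'%(tag,n),im)
E
python3 -c "
from ck import *
ck('g1',0)"
```

```text
t 8.55 tcp [487.5 194.3  35.3] jaw 48.47 F [ 1.1 -0.8  0.1] w 65.5 q6 -28.0 T [ 0.02 -0.08  0.01]
```

View pics/g1_wrist.png

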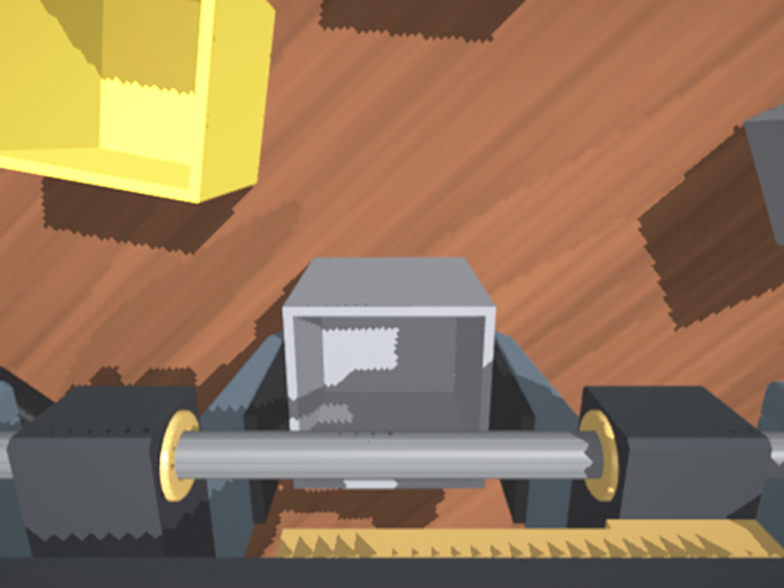

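View pics/g1_scene.png

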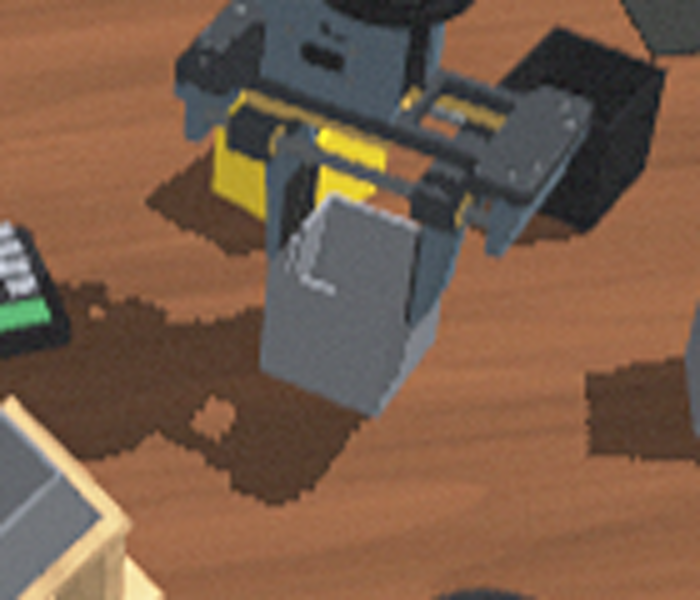

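The jaws stopped at 65.5 on the box, 20 mm below the rim. The tool cannot tilt, so I plan to tilt the box by letting it pivot in a light grip over the tray's high rim. Lift and carry it there.

Emit:
arm_command:
  deltas:
    - [0.6,[0,0,20],0]
    - [0.6,[0,0,55],0]
    - [0.6,[0,0,95],0]
    - [0.6,[15,-20,130],0]
    - [0.6,[35,-50,140],-0.1]
    - [0.6,[58,-86,140],-0.2]
    - [0.6,[80,-120,140],-0.3]
    - [0.6,[105,-158,140],-0.406]
    - [0.6,[128,-190,140],-0.406]
    - [0.6,[142,-214,140],-0.406]
    - [0.6,[142,-214,140],-0.406]
    - [0.6,[142,-214,140],-0.406]
  grip_force: 8

```text
time_s: 9.85
ee_pos: [628.8, -20.0, 174.3]
ee_rot: [-142.7, 89.9, 152.4]
force: [-0.1, -1.1, -1.0]
gripper_width: 66.1
```

```bash
python3 -c "
from ck import *
ck('g2',0)
f=cams.grab_frame('side');cv2.imwrite('pics/g2_side.png',cv2.resize(f['img'][110:290,150:390,::-1],None,fx=3,fy=3,interpolation=2))"
```

```text
t 9.85 tcp [628.8 -20.  174.3] jaw 25.14 F [-0.1 -1.1 -1. ] w 66.1 q6 -28.0 T [ 0.11 -0.18 -0.  ]
```

View pics/g2_wrist.png

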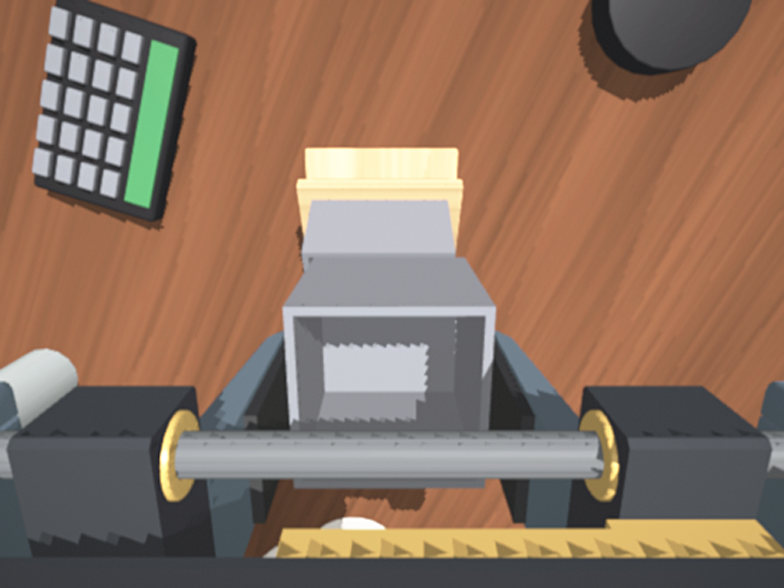

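View pics/g2_scene.png

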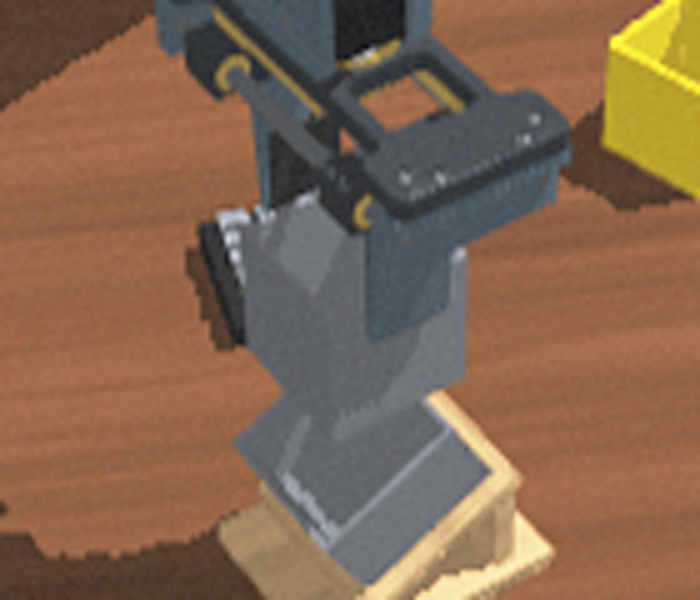

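View pics/g2_side.png

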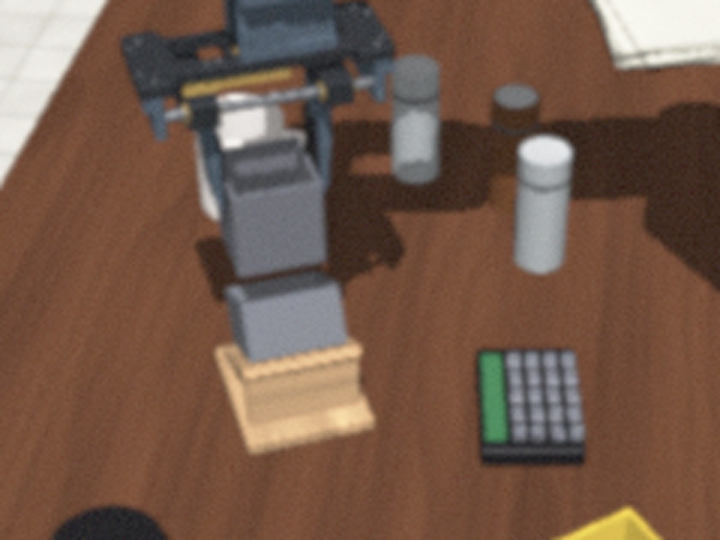

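The box is held straight. In the scene view it sits directly above the tray mouth, aligned in yaw. Lower it onto the high rim and do the first part of the pivot.

Emit:
arm_command:
  deltas:
    - [0.6,[0,0,-12],0]
    - [0.6,[0,0,-22],0]
    - [0.6,[0,0,-27],0]
    - [0.6,[0,0,-29],0]
    - [0.6,[1,-3,-31],0]
    - [0.6,[3,-6,-34],0]
    - [0.6,[4,-9,-36],0]
    - [0.6,[6,-12,-39],0]
  grip_force: 6

```text
time_s: 10.8
ee_pos: [635.5, -32.4, 136.1]
ee_rot: [32.5, 90.0, -32.3]
force: [-0.9, 0.3, 1.5]
gripper_width: 66.1
```

```bash
cat >> ck.py <<'E'
def sides(tag,w=('side',)):
    rep()
    p,a,st=tool()
    ims=[]
    for n in ('scene','side'):
        f=cams.grab_frame(n); c=proj(f,p-[0,0,20])[0].astype(int); x0,y0=int(np.clip(c[0]-35,0,490)),int(np.clip(c[1]-50,0,320))
        ims.append(cv2.resize(f['img'][y0:y0+100,x0:x0+70,::-1],None,fx=5.5,fy=5.5,interpolation=cv2.INTER_CUBIC))
    cv2.imwrite('pics/%s.png'%tag,np.hstack(ims))
E
python3 -c "
from ck import *
sides('g3')"
```

```text
t 10.8 tcp [635.5 -32.4 136.1] jaw 25.2 F [-0.9  0.3  1.5] w 66.1 q6 -29.0 T [-0.12  0.14  0.08]
```

View pics/g3.png

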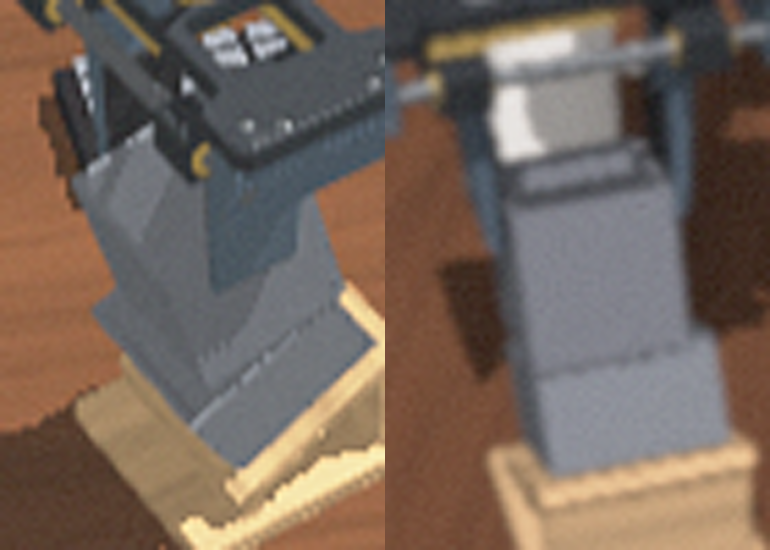

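The pivot works: in both views the box already tilts with the tray. Finish the tilt.

Emit:
arm_command:
  deltas:
    - [0.6,[1,-3,-3],0]
    - [0.6,[2,-5,-6],0]
    - [0.6,[4,-8,-9],0]
    - [0.6,[5,-10,-12],0]
    - [0.6,[5,-10,-13],0]
    - [0.6,[5,-10,-13],0]

```text
time_s: 11.5
ee_pos: [640.5, -42.4, 123.3]
ee_rot: [21.5, 89.9, -43.2]
force: [0.2, -2.0, 4.6]
gripper_width: 66.2
```

```bash
python3 -c "
from ck import *
sides('g4')"
```

```text
t 11.5 tcp [640.5 -42.4 123.3] jaw 25.21 F [ 0.2 -2.   4.6] w 66.2 q6 -30.0 T [-0.38 -0.03 -0.04]
```

View pics/g4.png

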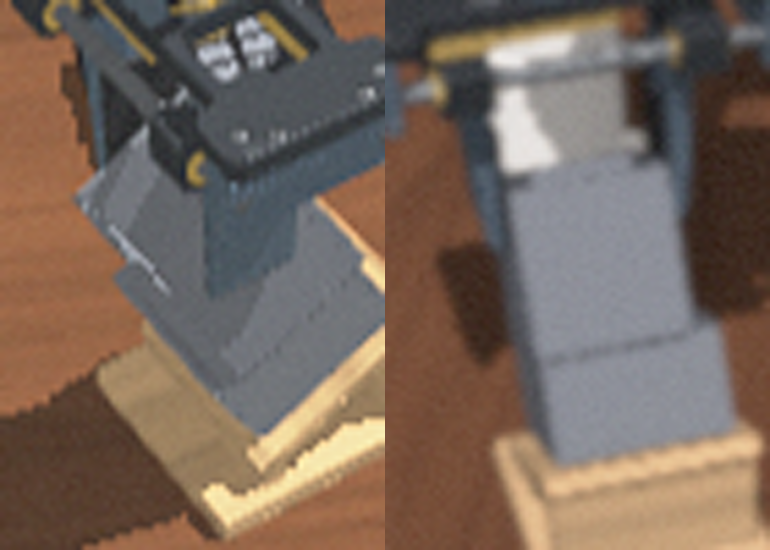

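Contact is 4.6 N with the box flat on the rim, tilted like the tray. Firm up the grip, lift along the tray axis, centre it and start the insertion.

Emit:
arm_command:
  deltas:
    - [0.6,[0,0,0],0]
    - [0.6,[0,0,0],0]
    - [0.6,[0.5,-1,2.2],0]
    - [0.6,[1,-2,4.4],0]
    - [0.6,[0,-7,2.5],0]
    - [0.6,[-1.7,-11.4,0.5],0]
    - [0.6,[-1.7,-11.4,0.5],0]
    - [0.6,[-2.3,-10.1,-2.2],0]
    - [0.6,[-2.9,-8.9,-4.8],0]
    - [0.6,[-3.5,-7.6,-7.5],0]
    - [0.6,[-4.3,-5.9,-11],0]
    - [0.6,[-4.3,-5.9,-11],0]
  grip_force: 20

```text
time_s: 12.8
ee_pos: [635.4, -47.3, 111.2]
ee_rot: [-126.7, 89.9, 168.5]
force: [-0.5, -0.4, -1.3]
gripper_width: 65.9
```

```bash
python3 -c "
from ck import *
sides('g5')"
```

```text
t 12.8 tcp [635.4 -47.3 111.2] jaw 25.24 F [-0.5 -0.4 -1.3] w 65.9 q6 -31.0 T [-0.03 -0.09  0.04]
```

View pics/g5.png

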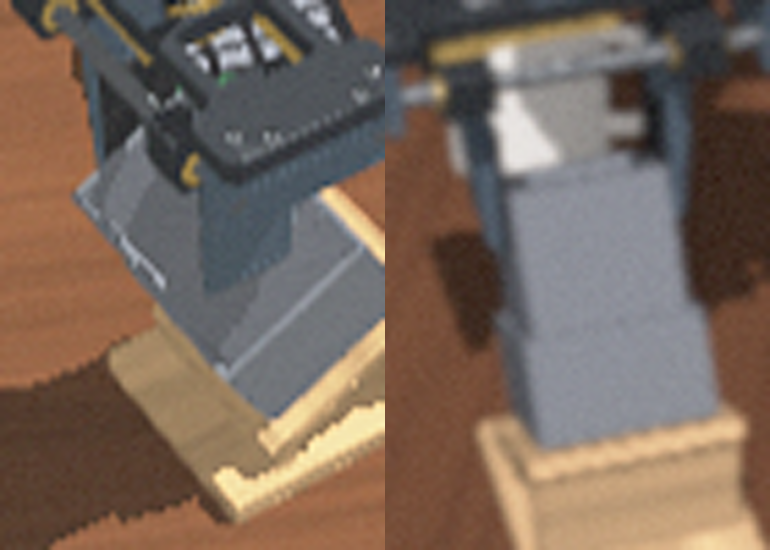

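No contact force, and the bottom is about 10 mm below the mouth: it has entered. Continue along the axis.

Emit:
arm_command:
  deltas:
    - [0.6,[-0.8,1.7,-3.5],0]
    - [0.6,[-1.6,3.4,-7],0]
    - [0.6,[-2.4,5.1,-10.5],0]
    - [0.6,[-3.2,6.8,-14],0]
    - [0.6,[-3.8,8.1,-17],0]
    - [0.6,[-4.4,9.4,-19.5],0]
    - [0.6,[-5,10.7,-22],0]
    - [0.6,[-5.6,12,-24.5],0]
    - [0.6,[-5.6,12,-24.5],0]
  grip_force: 20

```text
time_s: 13.8
ee_pos: [630.0, -35.5, 87.0]
ee_rot: [-125.9, 90.0, 169.3]
force: [0.7, 0.3, -0.3]
gripper_width: 65.8
```

```bash
python3 -c "
from ck import *
sides('g6')"
```

```text
t 13.8 tcp [630.  -35.5  87. ] jaw 25.22 F [ 0.7  0.3 -0.3] w 65.8 q6 -29.0 T [ 0.02 -0.12 -0.03]
```

View pics/g6.png

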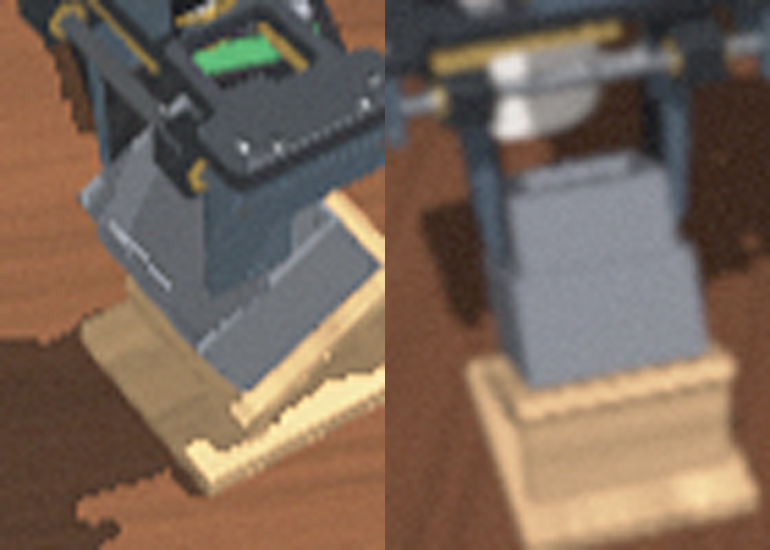

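Emit:
arm_command:
  deltas:
    - [0.6,[-0.3,0.6,-1.3],0]
    - [0.6,[-0.6,1.3,-2.6],0]
    - [0.6,[-0.8,1.7,-3.5],0]
    - [0.6,[-0.8,1.7,-3.5],0]

```text
time_s: 14.3
ee_pos: [629.3, -33.9, 83.7]
ee_rot: [-130.9, 90.0, 164.3]
force: [-0.3, -0.9, -1.6]
gripper_width: 65.8
```

```bash
python3 -c "
from ck import *
ck('g7',0)"
```

```text
t 14.3 tcp [629.3 -33.9  83.7] jaw 25.21 F [-0.3 -0.9 -1.6] w 65.8 q6 -29.0 T [-0.02 -0.11  0.02]
```

View pics/g7_wrist.png

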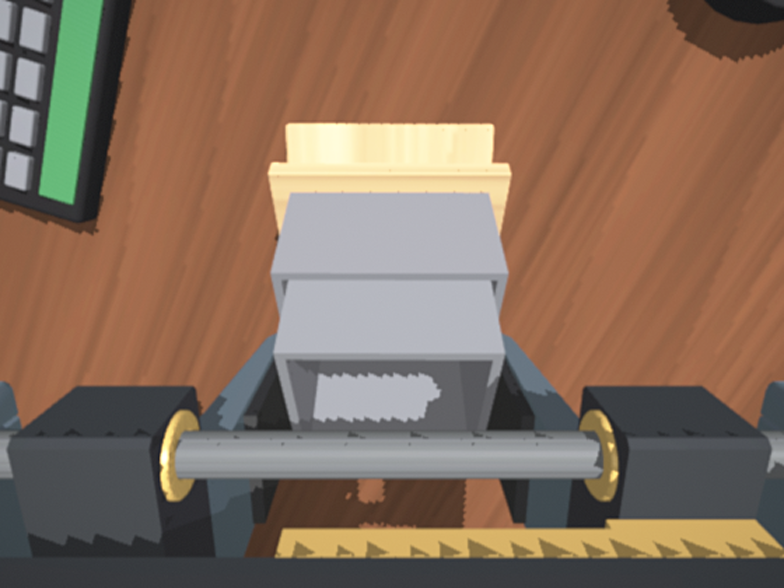

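Emit:
arm_command:
  deltas:
    - [0.6,[-0.2,0.4,-0.9],0]
    - [0.6,[-0.4,0.9,-1.8],0]
    - [0.6,[-0.5,1.1,-2.3],0]
    - [0.6,[-0.5,1.1,-2.3],0]

```text
time_s: 14.8
ee_pos: [629.4, -33.4, 82.7]
ee_rot: [26.6, 89.9, -38.2]
force: [-1.3, -1.2, 5.3]
gripper_width: 66.0
```

There's 5 N contact at the expected floor depth. Release, retreat and look.

Emit:
arm_command:
  deltas:
    - [0.8,[0,0,0.5],0]
    - [1,[0,0,0.5],0]
    - [1,[0,0,0.5],0]
    - [1,[0,0,15],0]
    - [1,[0,0,45],0]
    - [1,[0,30,90],0]
    - [1,[-20,60,120],0]
    - [1,[-20,60,120],0]

```text
time_s: 15.6
ee_pos: [610.1, 30.4, 207.0]
ee_rot: [78.4, 89.5, 13.8]
force: [1.2, 0.0, -0.4]
gripper_width: 91.4
```

```bash
cat > med.py <<'E'
from ck import *
import pickle
a=np.array([.200,-.425,.883]); O=np.array([617,-7.5,52.])
def tilted(w,h,x): # x: dx,dy,dz along tray axes, tilt about y (deg extra), yaw extra ; bottom-centre at tray floor
    Rt=Rz(np.radians(-64.8))@Ry(.489)
    return (boxpts(w,h)@Ry(np.radians(x[3])).T+[x[0],x[1],x[2]])@Rt.T+O
def show(tag,boxes,names=('scene','side','wrist')):
    rep(); ims=[]
    for n in names:
        f=cams.grab_frame(n); c=proj(f,O+a*50)[0].astype(int); print(n,c)
        S=5 if n!='wrist' else 2.2; W,H=(76,110) if n!='wrist' else (170,250)
        x0,y0=int(np.clip(c[0]-W//2,0,560-W)),int(np.clip(c[1]-H//2,0,420-H))
        im=cv2.resize(f['img'][y0:y0+H,x0:x0+W,::-1],(375,550),interpolation=cv2.INTER_CUBIC); sx,sy=375/W,550/H
        raw=im.copy()
        for (w,h,x) in boxes:
            p=tilted(w,h,x); top=p[[1,3,7,5]]
            cv2.polylines(im,[np.round((proj(f,top)+.5-[x0,y0])*[sx,sy]).astype(int)],True,(0,0,255),1)
        cv2.imwrite('pics/%s_%s.png'%(tag,n),np.hstack([raw,im]))
E
python3 -c "
from med import *
show('m1',[(76,46,(0,0,0,0)),(66,70,(0,0,4,0))])"
```

```text
t 15.6 tcp [610.1  30.4 207. ] jaw 25.39 F [ 1.2  0.  -0.4] w 91.4 q6 -24.0 T [ 0.04 -0.12 -0.02]
scene [270 241]
side [242 202]
wrist [268 268]
```

View pics/m1_scene.png

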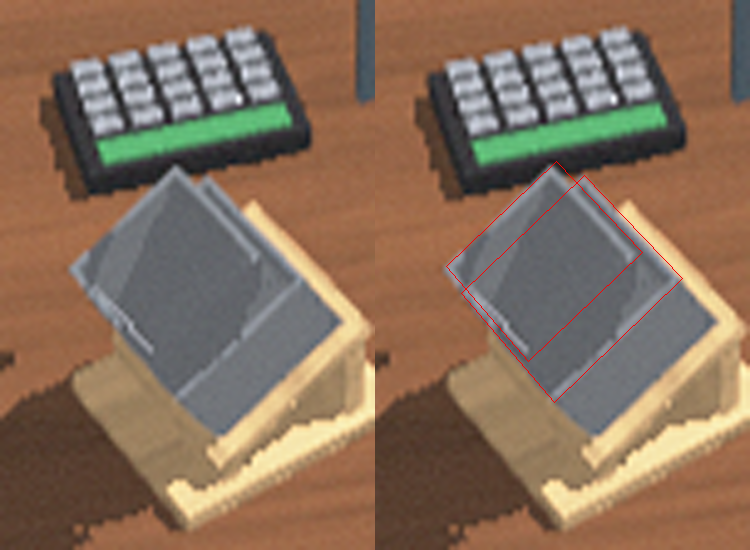

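View pics/m1_wrist.png

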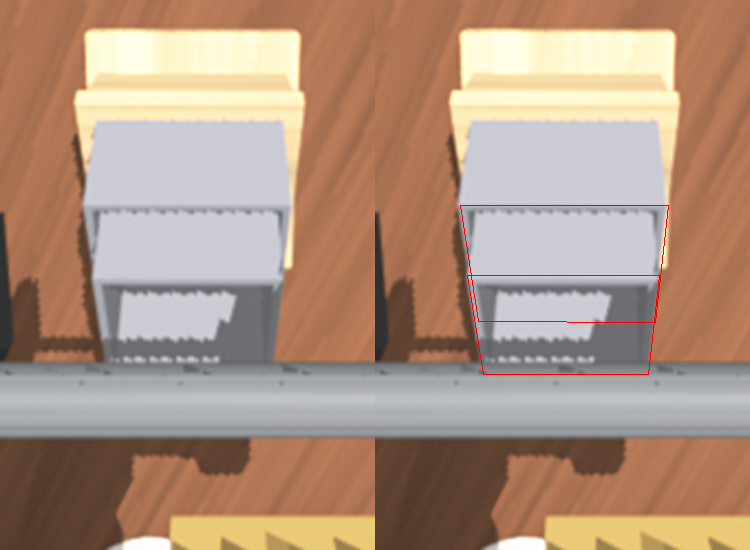

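Scene and wrist views agree with the fully seated model to about 2 mm, with the rims matching. Next is the small box.

Emit:
arm_command:
  deltas:
    - [1,[-5,30,0],-0.1]
    - [1,[-11,65,0],-0.2]
    - [1,[-17,105,0],-0.32]
    - [1,[-24,145,0],-0.44]
    - [1,[-31,185,-10],-0.56]
    - [1,[-38,225,-25],-0.68]
    - [1,[-45,265,-40],-0.719]
    - [1,[-52,305,-60],-0.719]
    - [1,[-58,340,-75],-0.719]
    - [1,[-60,351,-80],-0.719]
    - [1,[-60,351,-80],-0.719]
    - [1,[-60,351,-80],-0.719]

```text
time_s: 16.95
ee_pos: [549.6, 376.5, 121.0]
ee_rot: [-3.8, 89.9, -109.9]
force: [0.3, -0.2, 0.7]
gripper_width: 91.3
```

Run:
```python
from jaw import *
rep()
f=cams.grab_frame('wrist'); S=cams.silhouettes(f,'small_mid'); print([(round(r['conf'],2),np.round(r['centre'])) for r in S])
r=min(S,key=lambda r:np.hypot(*(np.array(r['centre'])-[280,220])))['region']
up=lambda x: boxpts(56,92)@Rz(np.radians(x[2])).T+[x[0],x[1],0]
b=fit([(f,r.astype(np.float32))],up,[550.2,381.4,-16],[4,4,6]); print(b)
im=f['img'][:,:,::-1].copy()
for z in (0,92):
    X=np.array([[a*28,c*28,z] for a,c in((1,1),(1,-1),(-1,-1),(-1,1))])@Rz(np.radians(-16)).T+[550.2,381.4,0]
    cv2.polylines(im,[np.round(proj(f,X)).astype(int)],True,(0,255,0),1)
cv2.imwrite('pics/w5.png',im)
```

```text
t 16.95 tcp [549.6 376.5 121. ] jaw -16.04 F [ 0.3 -0.2  0.7] w 91.3 q6 50.0 T [-0.04 -0.1   0.01]
[(0.75, array([276., 217.]))]
(array([550.76353547, 380.67292758, -15.62364929]), np.float64(0.01371753215789795))
```

View pics/w5.png

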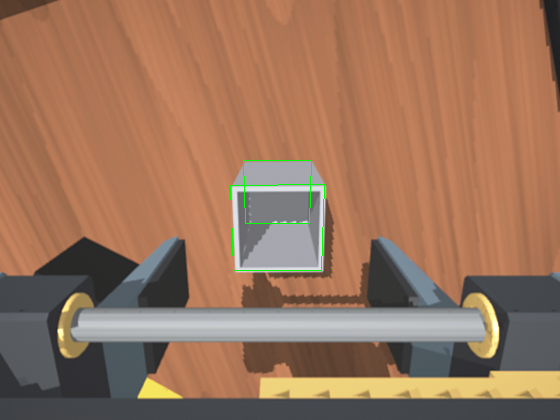

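Emit:
arm_command:
  deltas:
    - [1,[1,4.4,-15],0]
    - [1,[1,4.4,-35],0]
    - [1,[1,4.4,-55],0]
    - [1,[1,4.4,-63],0]
    - [1,[1,4.4,-63],0]
    - [0.5,[1,4.4,-63],0]
    - [0.5,[1,4.4,-63],0]
    - [0.5,[1,4.4,-63],0]
    - [0.5,[1,4.4,-63],0]
    - [0.5,[1,4.4,-63],0]
    - [0.5,[1,4.4,-63],0]
  grip_force: 6

```text
time_s: 18.15
ee_pos: [550.3, 382.7, 59.1]
ee_rot: [132.1, 89.9, 26.1]
force: [-0.4, -0.3, 2.4]
gripper_width: 55.8
```

```bash
python3 -c "
from jaw import *
rep()"
```

```text
t 18.15 tcp [550.3 382.7  59.1] jaw -15.98 F [-0.4 -0.3  2.4] w 55.8 q6 50.0 T [-0.05 -0.09  0.03]
```

Gripped at 55.8. Carry it to the point above the medium box's high rim.

Emit:
arm_command:
  deltas:
    - [0.5,[0,0,20],0]
    - [0.5,[0,0,60],0]
    - [0.5,[5,-20,100],0.08]
    - [0.5,[12,-55,140],0.18]
    - [0.5,[20,-95,156],0.3]
    - [0.5,[28,-135,156],0.42]
    - [0.5,[36,-175,156],0.54]
    - [0.5,[44,-215,156],0.66]
    - [0.5,[52,-255,156],0.719]
    - [0.5,[60,-295,156],0.719]
    - [0.5,[68,-335,156],0.719]
    - [0.5,[76,-375,156],0.719]
    - [0.5,[81,-402,156],0.719]
    - [0.5,[84,-415,156],0.719]
    - [0.5,[84,-415,150],0.719]
    - [0.5,[84,-415,143],0.719]
    - [0.5,[84,-415,143],0.719]
  grip_force: 8

```text
time_s: 19.85
ee_pos: [632.9, -30.8, 199.9]
ee_rot: [-130.6, 89.8, 164.7]
force: [-1.0, -0.8, -1.1]
gripper_width: 56.1
```

```bash
python3 -c "
from ck import *
sides('h1')
f=cams.grab_frame('wrist');save(f,'h1w')"
```

```text
t 19.85 tcp [632.9 -30.8 199.9] jaw 25.31 F [-1.  -0.8 -1.1] w 56.1 q6 -29.0 T [ 0.02 -0.11  0.03]
```

View pics/h1.png

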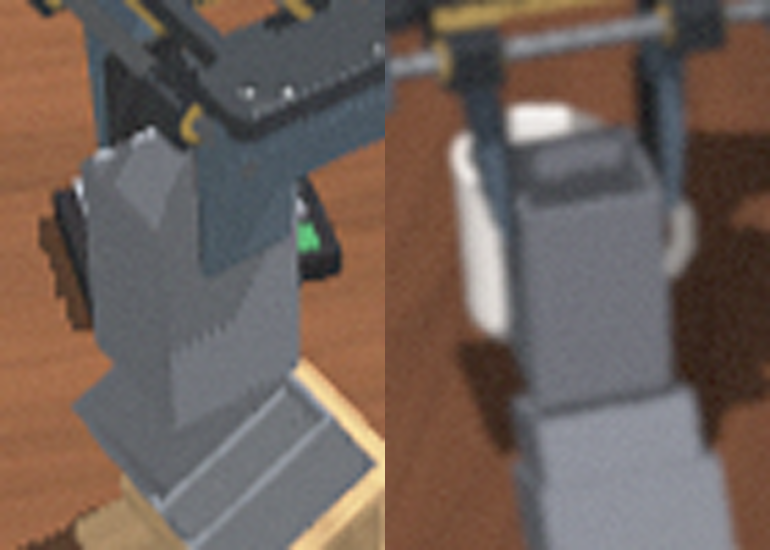

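View pics/h1w.png

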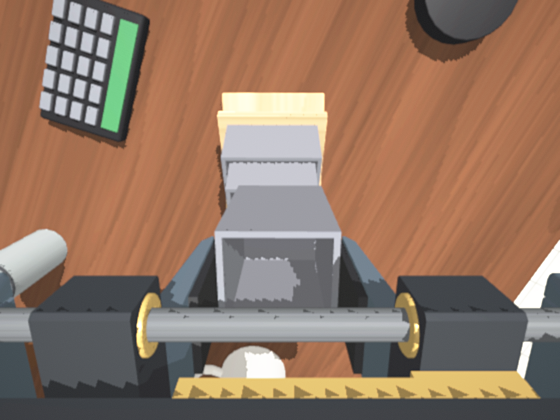

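Emit:
arm_command:
  deltas:
    - [0.5,[0,0,-5],0]
    - [0.5,[0,0,-9],0]
    - [0.5,[0,0,-11.5],0]
    - [0.5,[1,-2,-12.5],0]
    - [0.5,[1.9,-4.1,-13.5],0]
    - [0.5,[3,-6.8,-14.8],0]
    - [0.5,[4.4,-9.4,-16],0]
    - [0.5,[6.2,-13.1,-18.5],0]
    - [0.5,[8.4,-17.8,-21.5],0]
    - [0.5,[8.4,-17.8,-21.5],0]
  grip_force: 6

```text
time_s: 21.0
ee_pos: [643.2, -51.4, 179.8]
ee_rot: [27.1, 89.9, -37.7]
force: [0.6, -0.7, 1.6]
gripper_width: 56.3
```

```bash
python3 -c "
from ck import *
sides('h2')"
```

```text
t 21.0 tcp [643.2 -51.4 179.8] jaw 25.17 F [ 0.6 -0.7  1.6] w 56.3 q6 -31.0 T [-0.14 -0.37 -0.04]
```

View pics/h2.png

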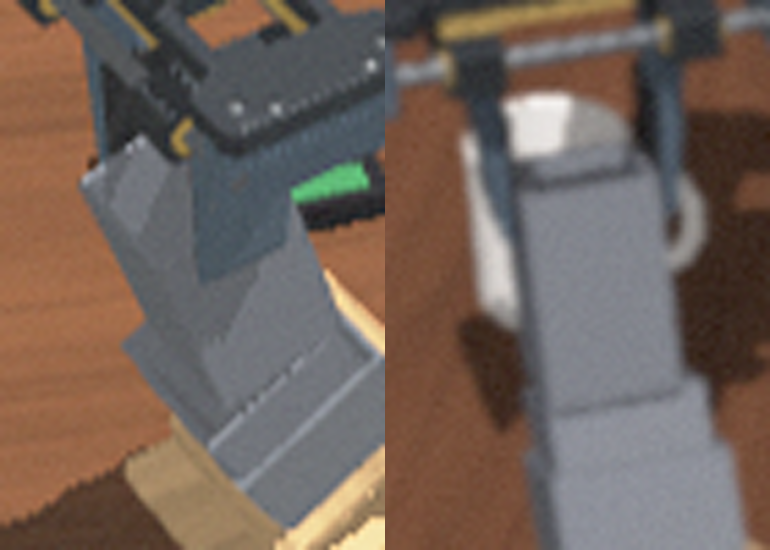

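Emit:
arm_command:
  deltas:
    - [0.5,[1.5,-3.2,-2],0]
    - [0.5,[3,-6.4,-4.5],0]
    - [0.5,[4.5,-9.7,-7],0]
    - [0.5,[6.2,-13.2,-10],0]
    - [0.5,[6.2,-13.2,-12],0]
    - [0.5,[6.2,-13.2,-12],0]

```text
time_s: 21.7
ee_pos: [648.4, -64.4, 168.0]
ee_rot: [-46.6, 89.9, -111.4]
force: [1.0, -2.5, 2.9]
gripper_width: 55.5
```

```bash
python3 -c "
from ck import *
sides('h3')"
```

```text
t 21.7 tcp [648.4 -64.4 168. ] jaw 25.21 F [ 1.  -2.5  2.9] w 55.5 q6 -32.0 T [-0.44 -0.27 -0.07]
```

View pics/h3.png

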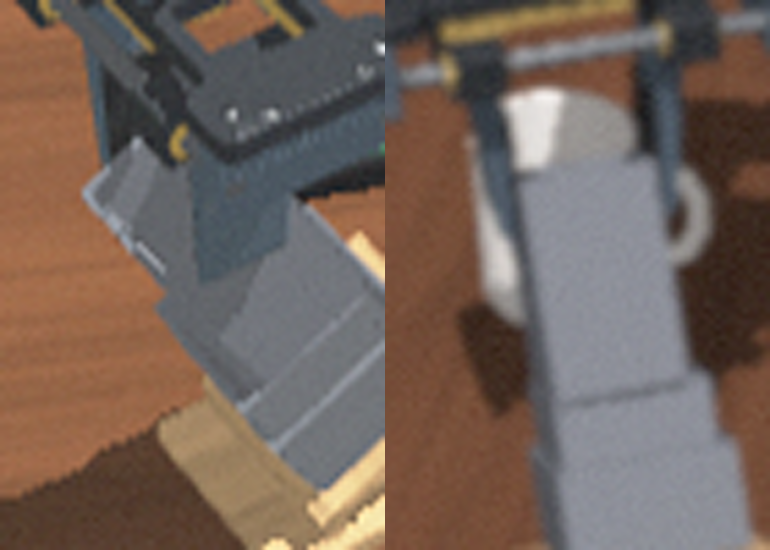

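Emit:
arm_command:
  deltas:
    - [0.5,[0,0,0],0]
    - [0.5,[0,0,0],0]
    - [0.5,[0.5,-1,2.2],0]
    - [0.5,[1,-2.1,4.4],0]
    - [0.5,[0.7,-6.5,2.4],0]
    - [0.5,[0.4,-10.8,0.4],0]
    - [0.5,[0.4,-10.8,0.4],0]
    - [0.5,[-0.2,-9.5,-2.2],0]
    - [0.5,[-0.8,-8.3,-4.9],0]
    - [0.5,[-1.4,-7,-7.5],0]
    - [0.5,[-2.2,-5.3,-11.1],0]
    - [0.5,[-2.2,-5.3,-11.1],0]
  grip_force: 20

```text
time_s: 23.0
ee_pos: [645.8, -68.3, 156.2]
ee_rot: [-129.2, 89.9, 166.0]
force: [-0.4, 0.0, -0.2]
gripper_width: 56.3
```

```bash
python3 -c "
from ck import *
sides('h4')
f=cams.grab_frame('wrist');cv2.imwrite('pics/h4w.png',cv2.resize(f['img'][80:340,120:440,::-1],None,fx=2.2,fy=2.2))"
```

```text
t 23.0 tcp [645.8 -68.3 156.2] jaw 25.23 F [-0.4  0.  -0.2] w 56.3 q6 -32.0 T [ 0.03 -0.16  0.01]
```

View pics/h4.png

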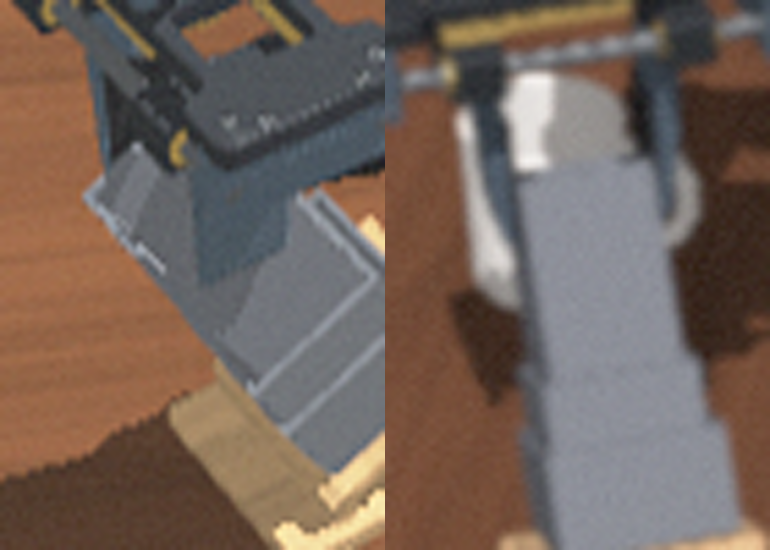

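View pics/h4w.png

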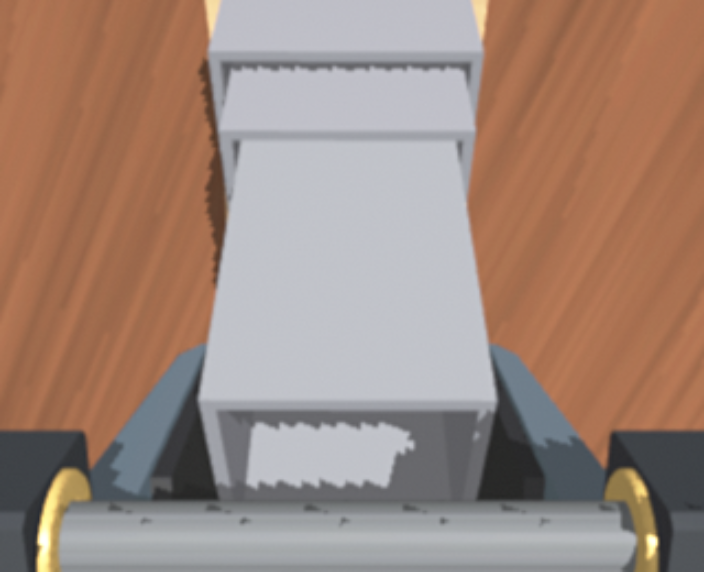

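Aligned and entered, no contact force. Continue down 52 of the remaining ~57 mm.

Emit:
arm_command:
  deltas:
    - [0.5,[-0.8,1.7,-3.5],0]
    - [0.5,[-1.8,3.8,-8],0]
    - [0.5,[-2.9,6.1,-12.7],0]
    - [0.5,[-4,8.5,-17.7],0]
    - [0.5,[-5.1,10.8,-22.5],0]
    - [0.5,[-6.2,13.2,-27.4],0]
    - [0.5,[-7.3,15.5,-32.2],0]
    - [0.5,[-8.4,17.9,-37.1],0]
    - [0.5,[-9.4,20,-41.5],0]
    - [0.5,[-10.4,22.1,-45.9],0]
    - [0.5,[-10.4,22.1,-45.9],0]

```text
time_s: 24.25
ee_pos: [635.4, -46.3, 110.3]
ee_rot: [-124.8, 89.9, 170.4]
force: [-0.6, -0.5, -0.7]
gripper_width: 56.2
```

```bash
python3 -c "
from ck import *
sides('h5')"
```

```text
t 24.25 tcp [635.4 -46.3 110.3] jaw 25.23 F [-0.6 -0.5 -0.7] w 56.2 q6 -30.0 T [ 0.03 -0.13 -0.  ]
```

View pics/h5.png

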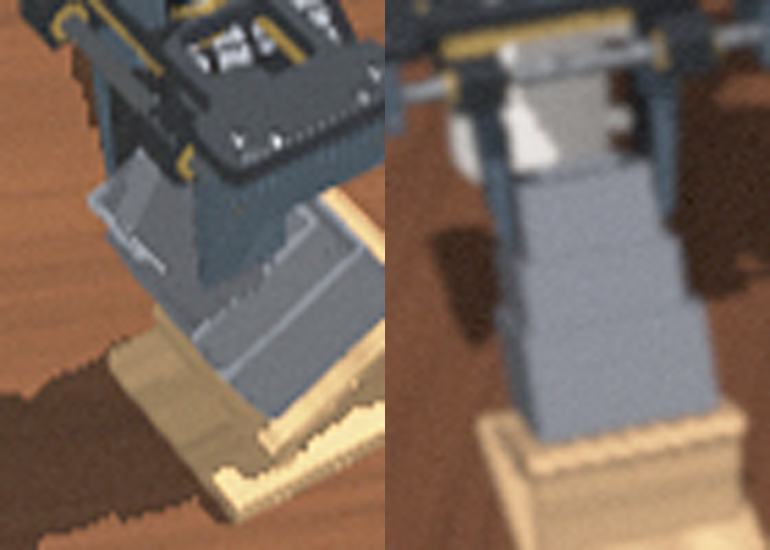

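Emit:
arm_command:
  deltas:
    - [0.5,[-0.4,0.8,-1.7],0]
    - [0.5,[-0.7,1.5,-3.1],0]
    - [0.5,[-0.9,1.9,-4],0]
    - [0.5,[-1,2.1,-4.5],0]
    - [0.5,[-1,2.1,-4.5],0]

```text
time_s: 24.85
ee_pos: [635.0, -44.6, 106.5]
ee_rot: [174.9, 90.0, 110.1]
force: [-0.2, -0.2, -0.6]
gripper_width: 55.4
```

Emit:
arm_command:
  deltas:
    - [0.5,[-0.2,0.5,-1],0]
    - [0.5,[-0.4,0.8,-1.8],0]
    - [0.5,[-0.5,1.1,-2.3],0]
    - [0.5,[-0.5,1.1,-2.3],0]

```text
time_s: 25.25
ee_pos: [635.1, -44.3, 106.0]
ee_rot: [28.5, 89.8, -36.2]
force: [-1.6, -1.6, 7.7]
gripper_width: 55.9
```

Contact is 7.7 N at a depth of 65.8 mm against the 66 expected. It's seated; release and check.

Emit:
arm_command:
  deltas:
    - [0.7,[0,0,1.5],0]
    - [0.9,[0,0,1.5],0]
    - [0.9,[0,0,1.5],0]
    - [0.9,[0,0,15],0]
    - [1,[0,10,45],0]
    - [1,[-5,40,85],0]
    - [1,[-20,60,110],0]
    - [1,[-20,60,110],0]

```text
time_s: 26.05
ee_pos: [615.7, 18.9, 220.0]
ee_rot: [72.7, 89.5, 8.1]
force: [0.3, -1.0, 0.3]
gripper_width: 91.2
```

```bash
python3 -c "
from med import *
show('n1',[(66,70,(1.8,0,4,0)),(56,92,(3.6,0,8,0))])"
```

```text
t 26.05 tcp [615.7  18.9 220. ] jaw 25.36 F [ 0.3 -1.   0.3] w 91.2 q6 -25.0 T [-0.05 -0.11 -0.03]
scene [270 241]
side [242 202]
wrist [268 249]
```

View pics/n1_scene.png

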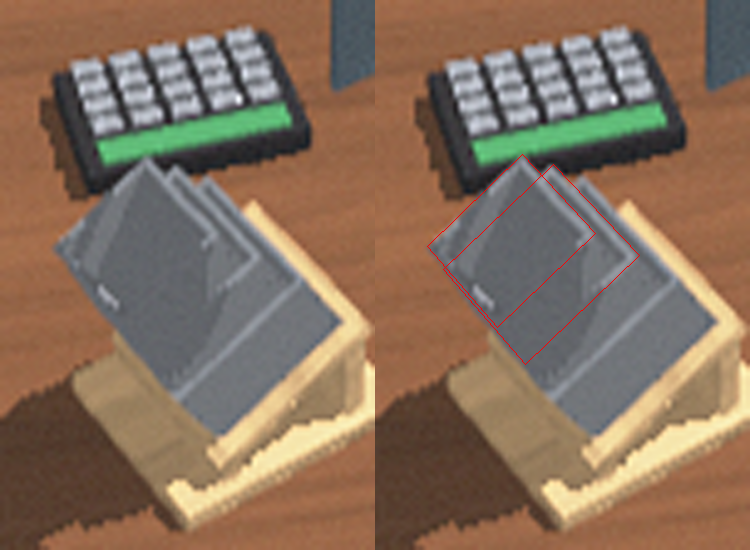

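View pics/n1_wrist.png

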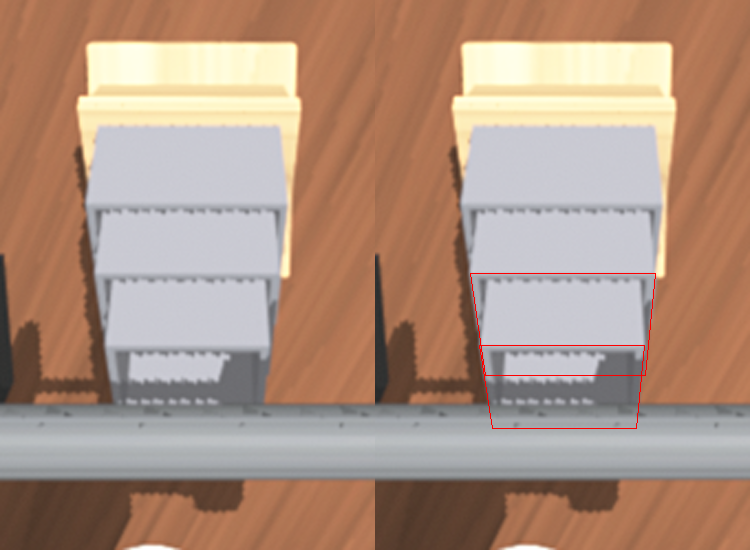

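Both boxes are seated: the modelled rims match in the scene and wrist views. Now to the nearer canister, A at about (434,−210), away from the brown look-alike.

Emit:
arm_command:
  deltas:
    - [1,[-20,-20,0],0]
    - [1,[-45,-50,0],0]
    - [1,[-70,-83,0],0]
    - [1,[-95,-115,0],0]
    - [1,[-120,-148,0],0]
    - [1,[-145,-180,-15],0]
    - [1,[-165,-208,-30],0]
    - [1,[-180,-228,-45],0]
    - [1,[-180,-228,-48],0]
    - [1,[-180,-228,-48],0]

```text
time_s: 27.2
ee_pos: [433.7, -211.8, 164.9]
ee_rot: [-152.8, 89.8, 142.3]
force: [0.2, 0.7, -0.8]
gripper_width: 91.2
```

```bash
cat > can.py <<'E'
from jaw import *
def find(x0,tag):
    rep(); f=cams.grab_frame('wrist'); S=cams.silhouettes(f,'can_p_mid')
    cp=proj(f,[*x0,100])[0]; print('exp',cp.round(),[(round(r['conf'],2),np.round(r['centre'])) for r in S])
    im=f['img'][:,:,::-1].copy()
    if S:
        r=min(S,key=lambda r:np.hypot(*(np.array(r['centre'])-cp)))['region']
        b=fit([(f,r.astype(np.float32))],lambda x:cylpts(44,114)+[x[0],x[1],0],list(x0),[5,5]); print(b)
        cv2.drawContours(im,cv2.findContours(r.astype(np.uint8),0,2)[0],-1,(0,0,255),1)
    for z in (0,114):
        q=cylpts(44,114); q=q[q[:,2]==z]+[*x0,0]; cv2.polylines(im,[np.round(proj(f,q)).astype(int)],True,(0,255,0),1)
    cv2.imwrite('pics/%s.png'%tag,im)
E
python3 -c "
from can import *
find((433.5,-210),'c1')"
```

```text
t 27.2 tcp [ 433.7 -211.8  164.9] jaw 25.07 F [ 0.2  0.7 -0.8] w 91.2 q6 -53.0 T [ 0.03 -0.12 -0.01]
exp [279. 217.] [(0.61, array([337., 360.]))]
(array([ 433.5, -210. ]), np.float64(1.0))
```

View pics/c1.png

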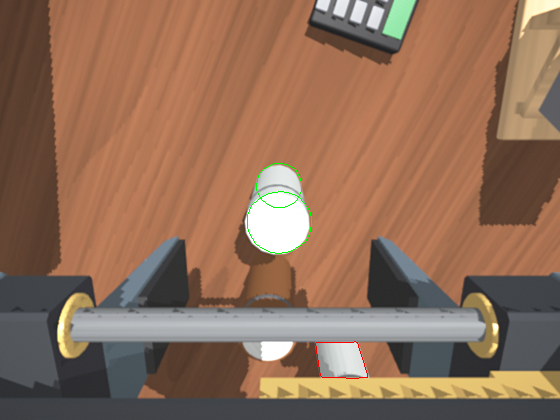

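Can A's top is at (279,222), matching the model at (433.5,−210), with the brown one clear behind. Grip it.

Emit:
arm_command:
  deltas:
    - [1,[0,1,-25],0]
    - [1,[0,1,-55],0]
    - [1,[0,1,-78],0]
    - [1,[0,1,-85],0]
    - [0.7,[0,1,-85],0]
    - [0.4,[0,1,-85],0]
    - [0.4,[0,1,-85],0]
    - [0.4,[0,1,-85],0]
    - [0.4,[0,1,-85],0]
    - [0.4,[0,1,-85],0]
  grip_force: 20

```text
time_s: 28.3
ee_pos: [434.5, -210.6, 81.7]
ee_rot: [26.8, 90.0, -38.0]
force: [-1.2, -0.5, 0.2]
gripper_width: 45.9
```

```bash
python3 -c "
from jaw import *
rep();print(env.state()['effort'].round(2))"
```

```text
t 28.3 tcp [ 434.5 -210.6   81.7] jaw 25.21 F [-1.2 -0.5  0.2] w 45.9 q6 -52.0 T [-0.13  0.06 -0.  ]
[  0.36 -34.78 -18.96   0.25  -0.14   0.  ]
```

Emit:
arm_command:
  deltas:
    - [0.4,[0,0,0],0]
    - [0.4,[0,0,0],0]
    - [0.4,[0,0,10],0]
    - [0.4,[0,0,30],0]
    - [0.4,[0,0,40],0]
    - [0.4,[0,0,40],0]
    - [0.4,[0,0,40],0]
    - [0.4,[0,0,40],0]
    - [0.4,[0,0,40],0]

```text
time_s: 29.2
ee_pos: [434.0, -210.2, 120.5]
ee_rot: [-145.8, 89.9, 149.4]
force: [0.2, 0.1, -3.3]
gripper_width: 43.0
```

```bash
python3 -c "
from jaw import *
rep();F=[]
for i in range(4):
    cams.grab_frame('wrist'); F.append(env.state()['force'])
print(np.round(F,2),np.mean(F,0)); sv=cams.grab_frame('wrist'); save(sv,'c2')"
```

```text
t 29.2 tcp [ 434.  -210.2  120.5] jaw 25.21 F [ 0.2  0.1 -3.3] w 43.0 q6 -52.0 T [ 0.02 -0.16 -0.03]
[[ 0.18  0.09 -4.29]
 [-0.31 -0.1  -4.1 ]
 [-0.14  0.43 -3.2 ]
 [ 0.4   0.3  -4.32]] [ 0.03461998  0.18153545 -3.9759608 ]
```

View pics/c2.png

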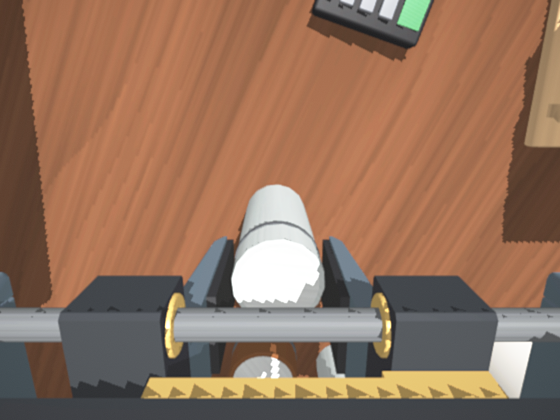

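The lift reads about 3.9 N (an empty can would be about 0.7 N), so can A is the full one and can B stays where it stands. Carry A over the small box's high rim.

Emit:
arm_command:
  deltas:
    - [0.4,[0,0,25],0]
    - [0.4,[5,4,60],0]
    - [0.4,[20,16,95],0]
    - [0.4,[42,33,118],0]
    - [0.4,[66,52,124],0]
    - [0.4,[90,71,124],0]
    - [0.4,[114,90,124],0]
    - [0.4,[138,109,124],0]
    - [0.4,[162,128,124],0]
    - [0.4,[186,147,124],0]
    - [0.4,[203,161,124],0]
    - [0.4,[210.8,167,122],0]
    - [0.4,[210.8,167,119],0]
    - [0.4,[210.8,167,119],0]
    - [0.4,[210.8,167,119],0]
  grip_force: 25

```text
time_s: 30.95
ee_pos: [644.3, -44.4, 240.2]
ee_rot: [-94.2, 89.9, -159.0]
force: [0.8, -0.1, -2.8]
gripper_width: 43.5
```

```bash
python3 -c "
from ck import *
sides('k1')
f=cams.grab_frame('wrist');save(f,'k1w')"
```

```text
t 30.95 tcp [644.3 -44.4 240.2] jaw 25.15 F [ 0.8 -0.1 -2.8] w 43.5 q6 -30.0 T [ 0.01 -0.13  0.04]
```

View pics/k1.png

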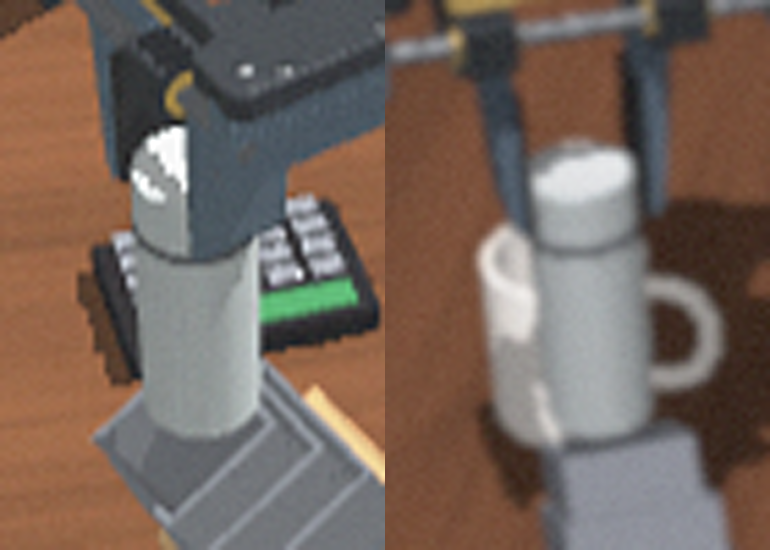

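View pics/k1w.png

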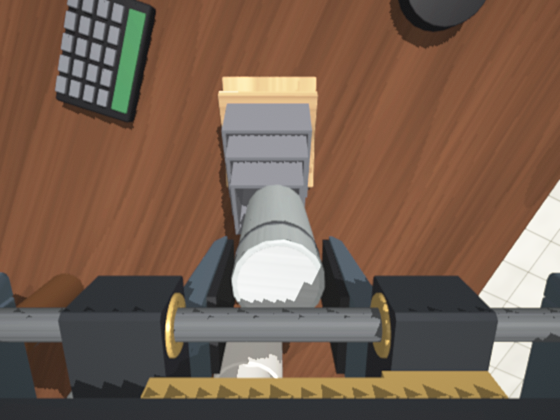

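Emit:
arm_command:
  deltas:
    - [0.4,[0,0,-4],0]
    - [0.4,[0,0,-7],0]
    - [0.4,[0,0,-9],0]
    - [0.4,[1.2,-2.6,-9.8],0]
    - [0.4,[2.6,-5.4,-10.5],0]
    - [0.4,[4,-8.5,-11.3],0]
    - [0.4,[5.8,-12.3,-12.5],0]
    - [0.4,[5.8,-12.3,-12.5],0]
  grip_force: 15

```text
time_s: 31.9
ee_pos: [652.0, -57.0, 228.3]
ee_rot: [32.6, 89.9, -32.2]
force: [0.2, -2.5, 5.9]
gripper_width: 43.2
```

```bash
python3 -c "
from ck import *
sides('k2')"
```

```text
t 31.9 tcp [652.  -57.  228.3] jaw 25.17 F [ 0.2 -2.5  5.9] w 43.2 q6 -31.0 T [-0.43  0.03 -0.  ]
```

View pics/k2.png

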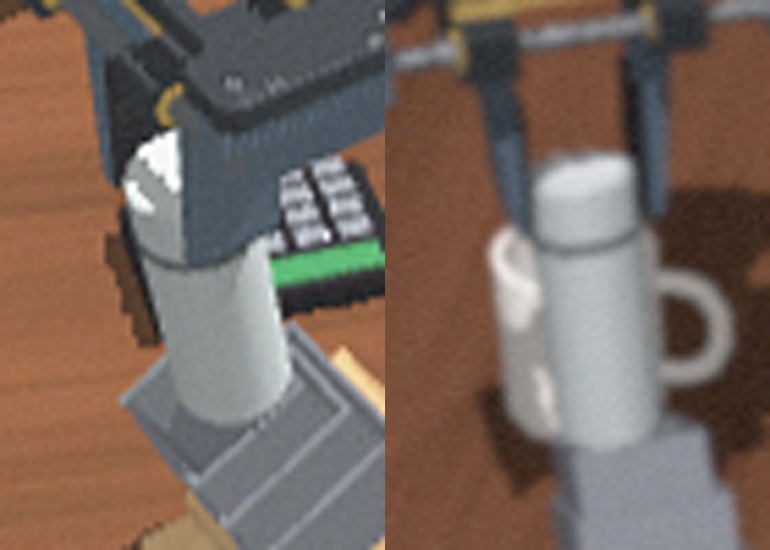

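Emit:
arm_command:
  deltas:
    - [0.4,[1.5,-3.2,-1.3],0]
    - [0.4,[3,-6.4,-2.7],0]
    - [0.4,[4.5,-9.5,-4.2],0]
    - [0.4,[6.1,-13,-6.2],0]
    - [0.4,[7.7,-16.4,-8.2],0]
    - [0.4,[9.3,-19.8,-10.3],0]
    - [0.4,[9.3,-19.8,-10.3],0]
  grip_force: 15

```text
time_s: 32.7
ee_pos: [661.0, -76.9, 217.3]
ee_rot: [14.1, 89.9, -50.7]
force: [0.6, -4.5, 4.0]
gripper_width: 43.7
```

```bash
python3 -c "
from ck import *
sides('k3')"
```

```text
t 32.7 tcp [661.  -76.9 217.3] jaw 25.17 F [ 0.6 -4.5  4. ] w 43.7 q6 -33.0 T [-0.72 -0.11  0.01]
```

View pics/k3.png

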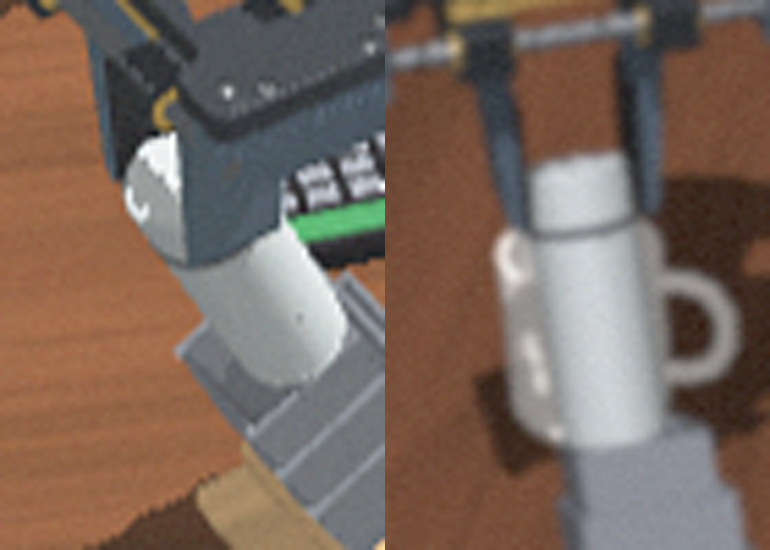

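Emit:
arm_command:
  deltas:
    - [0.4,[1.1,-2.4,-1.8],0]
    - [0.4,[2.2,-4.8,-3.6],0]
    - [0.4,[3.4,-7.2,-5.4],0]
    - [0.4,[4.5,-9.6,-7.5],0]
    - [0.4,[4.5,-9.6,-7.5],0]
  grip_force: 15

```text
time_s: 33.3
ee_pos: [665.4, -85.8, 210.0]
ee_rot: [47.2, 89.9, -17.6]
force: [0.6, -3.5, 5.7]
gripper_width: 43.4
```

```bash
cat > k.py <<'E'
from ck import *
O=np.array([617,-7.5,52.]); Rt=Rz(np.radians(-64.8))@Ry(.489)
def can(tag,off,tilts=(0,),save_=True):
    # draw hypothesised can, bottom centre off in tray axes (from O)
    rep(); ims=[]
    for n in ('scene','side'):
        f=cams.grab_frame(n); c=proj(f,Rt@np.array([off[0],off[1],off[2]+50])+O)[0].astype(int)
        x0,y0=int(np.clip(c[0]-35,0,490)),int(np.clip(c[1]-50,0,320))
        im=cv2.resize(f['img'][y0:y0+100,x0:x0+70,::-1],None,fx=5.5,fy=5.5,interpolation=cv2.INTER_CUBIC)
        for t,col in zip(tilts,((0,0,255),(0,255,0),(255,0,0))):
            X=(cylpts(44,114)-[0,0,104])@Ry(np.radians(t)).T+[0,0,104]
            X=(X+off)@Rt.T+O
            h=cv2.convexHull(((proj(f,X)+.5-[x0,y0])*5.5).astype(np.float32)).astype(int); cv2.polylines(im,[h],True,col,1)
        ims.append(im)
    cv2.imwrite('pics/%s.png'%tag,np.hstack(ims))
p=None
E
python3 -c "
from k import *
p,_,_=tool(); G=p+[0,0,24]-O-0.7*np.array([.426,-.905,0]); g=Rt.T@G; print('G tray',g.round(1))
can('k4',g-[0,0,104],(0,-6))"
```

```text
G tray [ -5.4  10.5 203.3]
t 33.3 tcp [665.4 -85.8 210. ] jaw 25.18 F [ 0.6 -3.5  5.7] w 43.4 q6 -34.0 T [-0.69 -0.21  0.03]
```

View pics/k4.png

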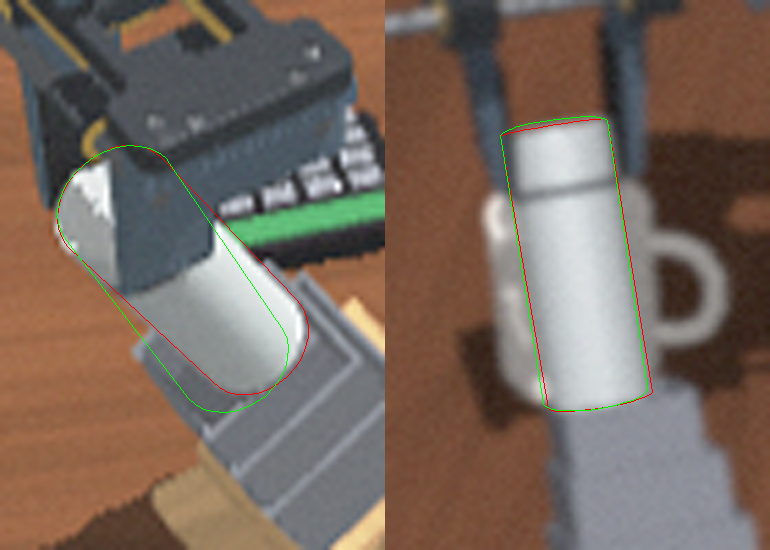

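The 28° model (red) matches the can in both views. Grip hard, lift along the axis, centre and check that the tilt holds.

Emit:
arm_command:
  deltas:
    - [0.4,[0,0,0],0]
    - [0.4,[0,0,0],0]
    - [0.4,[0.5,-1,2.2],0]
    - [0.4,[1,-2.1,4.4],0]
    - [0.4,[-1,-6,3],0]
    - [0.4,[-3,-10,1.6],0]
    - [0.4,[-5.1,-13.8,0.2],0]
    - [0.4,[-5.1,-13.8,0.2],0]
    - [0.4,[-5.1,-13.8,0.2],0]
  grip_force: 50

```text
time_s: 34.3
ee_pos: [659.6, -99.0, 210.0]
ee_rot: [-177.4, 90.0, 117.8]
force: [0.5, 0.3, -4.1]
gripper_width: 42.7
```

```bash
python3 -c "
from k import *
p,_,_=tool(); G=p+[0,0,24]-O-0.7*np.array([.426,-.905,0]); g=Rt.T@G; print('G tray',g.round(1))
can('k5',g-[0,0,104],(0,-6))
f=cams.grab_frame('wrist');cv2.imwrite('pics/k5w.png',cv2.resize(f['img'][80:340,120:440,::-1],None,fx=2.2,fy=2.2))"
```

```text
G tray [  3.   -0.4 207.8]
t 34.3 tcp [659.6 -99.  210. ] jaw 25.19 F [ 0.5  0.3 -4.1] w 42.7 q6 -35.0 T [-0.06 -0.16 -0.04]
```

View pics/k5.png

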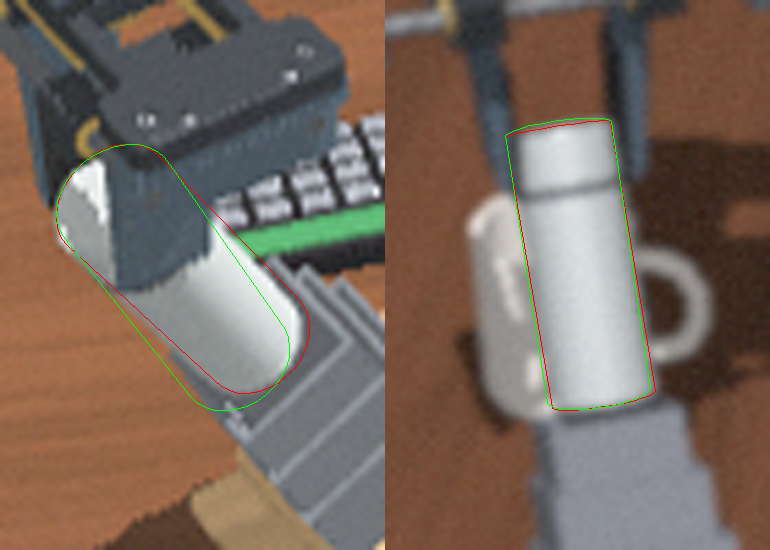

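View pics/k5w.png

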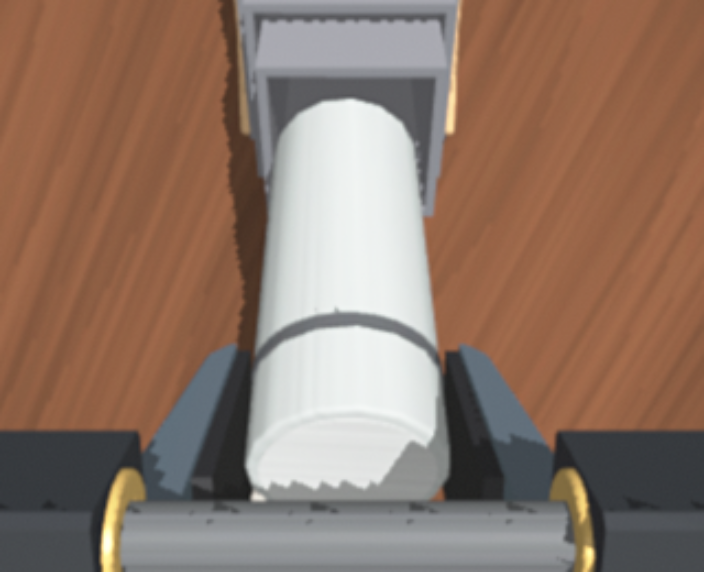

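The tilt holds to within about 1.5°. Nudge slightly downhill and start inserting.

Emit:
arm_command:
  deltas:
    - [0.4,[1.5,-1.3,-0.9],0]
    - [0.4,[1.5,-1.3,-0.9],0]
    - [0.4,[0.9,0,-3.6],0]
    - [0.4,[0.3,1.3,-6.2],0]
    - [0.4,[-0.3,2.6,-8.9],0]
    - [0.4,[-0.8,3.7,-11],0]
    - [0.4,[-1.3,4.7,-13.3],0]
    - [0.4,[-1.3,4.7,-13.3],0]
  grip_force: 50

```text
time_s: 35.25
ee_pos: [658.2, -94.0, 196.4]
ee_rot: [-132.9, 90.0, 162.3]
force: [-0.7, -0.0, -4.3]
gripper_width: 43.2
```

```bash
python3 -c "
from k import *
p,_,_=tool(); G=p+[0,0,24]-O-0.7*np.array([.426,-.905,0]); g=Rt.T@G; print('G tray',g.round(1))
can('k6',g-[0,0,104],(0,-6))"
```

```text
G tray [  4.9   0.4 193.4]
t 35.25 tcp [658.2 -94.  196.4] jaw 25.22 F [-0.7 -0.  -4.3] w 43.2 q6 -34.0 T [-0.07 -0.12  0.01]
```

View pics/k6.png

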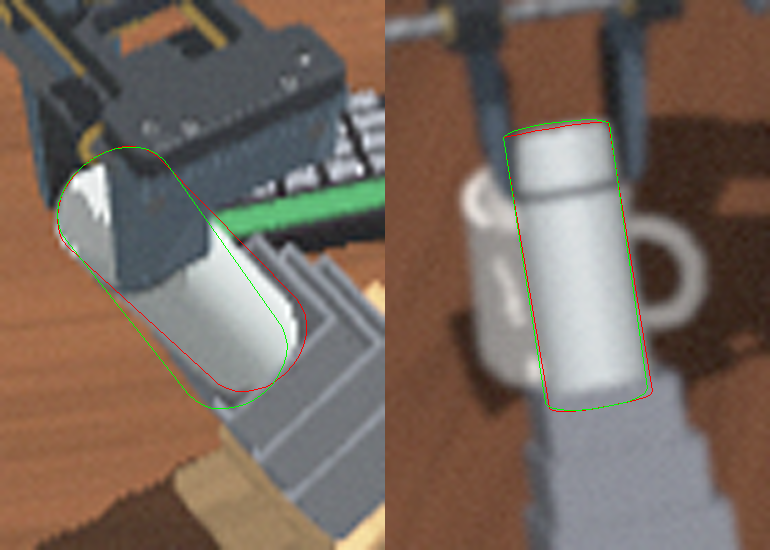

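Inside with no contact. Continue.

Emit:
arm_command:
  deltas:
    - [0.4,[-0.8,1.7,-3.5],0]
    - [0.4,[-1.7,3.6,-7.5],0]
    - [0.4,[-2.6,5.5,-11.5],0]
    - [0.4,[-3.5,7.4,-15.5],0]
    - [0.4,[-4.4,9.4,-19.5],0]
    - [0.4,[-5.3,11.3,-23.5],0]
    - [0.4,[-6.3,13.4,-27.7],0]
    - [0.4,[-7.2,15.3,-31.8],0]
    - [0.4,[-7.2,15.3,-31.8],0]

```text
time_s: 36.25
ee_pos: [650.7, -78.6, 164.2]
ee_rot: [-127.1, 89.9, 168.1]
force: [-0.2, -0.4, -4.2]
gripper_width: 43.0
```

Emit:
arm_command:
  deltas:
    - [0.4,[-0.8,1.7,-3.5],0]
    - [0.4,[-1.7,3.6,-7.5],0]
    - [0.4,[-2.6,5.5,-11.5],0]
    - [0.4,[-3.5,7.4,-15.5],0]
    - [0.4,[-4.4,9.4,-19.5],0]
    - [0.4,[-5.3,11.3,-23.5],0]
    - [0.4,[-6,12.7,-26.5],0]
    - [0.4,[-6.6,14,-29.1],0]
    - [0.4,[-6.6,14,-29.1],0]

```text
time_s: 37.15
ee_pos: [644.4, -64.8, 135.5]
ee_rot: [-125.4, 90.0, 169.8]
force: [-0.0, 0.2, -3.9]
gripper_width: 42.7
```

```bash
python3 -c "
from k import *
p,_,_=tool(); G=p+[0,0,24]-O-0.7*np.array([.426,-.905,0]); g=Rt.T@G; print('G tray',g.round(1))
can('k7',g-[0,0,104],(0,-6))
f=cams.grab_frame('wrist');cv2.imwrite('pics/k7w.png',cv2.resize(f['img'][80:340,120:440,::-1],None,fx=2.2,fy=2.2))"
```

```text
G tray [  4.9   0.4 124.4]
t 37.15 tcp [644.4 -64.8 135.5] jaw 25.22 F [-0.   0.2 -3.9] w 42.7 q6 -32.0 T [-0.09 -0.12 -0.03]
```

View pics/k7.png

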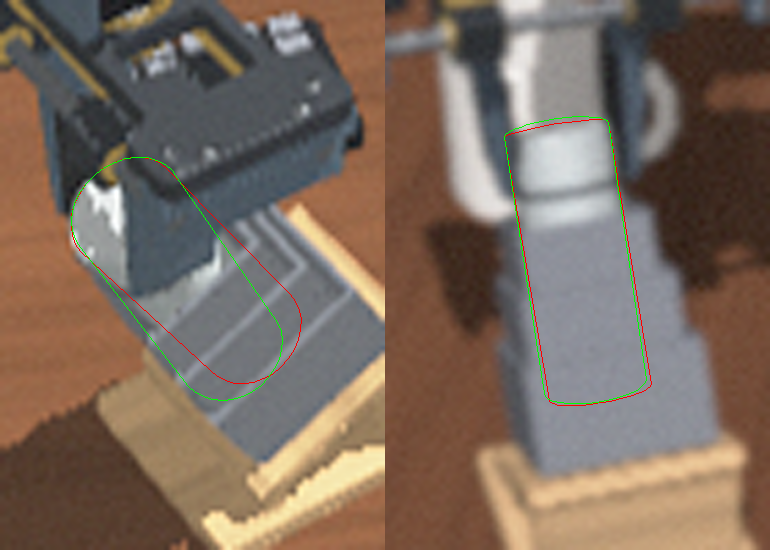

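View pics/k7w.png

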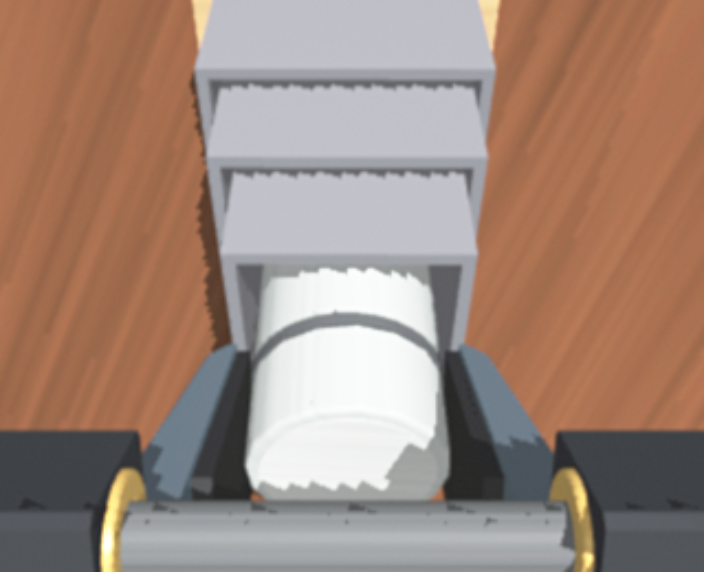

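Emit:
arm_command:
  deltas:
    - [0.4,[-0.4,0.8,-1.7],0]
    - [0.4,[-0.7,1.5,-3.2],0]
    - [0.4,[-1,2.2,-4.6],0]
    - [0.4,[-1.2,2.5,-5.4],0]
    - [0.4,[-1.2,2.5,-5.4],0]

```text
time_s: 37.8
ee_pos: [643.4, -62.4, 130.4]
ee_rot: [-131.0, 90.0, 164.2]
force: [-0.0, -0.4, -4.6]
gripper_width: 42.9
```

Emit:
arm_command:
  deltas:
    - [0.4,[-0.2,0.4,-0.9],0]
    - [0.4,[-0.4,0.8,-1.7],0]
    - [0.4,[-0.4,0.8,-1.7],0]

```text
time_s: 38.1
ee_pos: [643.0, -61.6, 128.8]
ee_rot: [-161.9, 90.0, 133.3]
force: [-0.6, -0.3, -3.6]
gripper_width: 42.9
```

Emit:
arm_command:
  deltas:
    - [0.4,[-0.2,0.4,-0.9],0]
    - [0.4,[-0.4,0.8,-1.8],0]
    - [0.4,[-0.4,0.8,-1.8],0]

```text
time_s: 38.4
ee_pos: [643.0, -61.2, 127.5]
ee_rot: [28.9, 89.9, -35.9]
force: [-0.4, -1.3, -1.5]
gripper_width: 43.0
```

Emit:
arm_command:
  deltas:
    - [0.4,[-0.1,0.2,-0.5],0]
    - [0.4,[-0.3,0.6,-1.2],0]
    - [0.4,[-0.3,0.6,-1.2],0]

```text
time_s: 38.7
ee_pos: [643.1, -61.4, 127.2]
ee_rot: [24.7, 89.8, -40.1]
force: [-1.0, -4.7, 4.9]
gripper_width: 43.1
```

Contact at floor depth. Release gently, retreat and check.

Emit:
arm_command:
  deltas:
    - [0.5,[0.2,-0.4,1],0]
    - [0.6,[0.2,-0.4,1],0]
    - [0.75,[0.2,-0.4,1],0]
    - [0.75,[0.2,-0.4,1],0]
    - [0.8,[0,0,10],0]
    - [0.8,[0,0,30],0]
    - [1,[0,10,60],0]
    - [1,[-10,40,95],0]
    - [1,[-20,60,110],0]
    - [1,[-20,60,110],0]
  grip_force: 20

```text
time_s: 39.7
ee_pos: [623.0, 2.1, 240.0]
ee_rot: [75.0, 89.6, 10.3]
force: [0.0, 0.6, 0.1]
gripper_width: 91.1
```

```bash
python3 -c "
from k import *
can('z1',np.array([4.5,0,12.]),(0,-4))
for n in ('wrist','scene','side'):
    f=cams.grab_frame(n); save(f,'z_'+n)"
```

```text
t 39.7 tcp [623.    2.1 240. ] jaw 25.36 F [0.  0.6 0.1] w 91.1 q6 -26.0 T [-0.01 -0.12  0.01]
```

View pics/z1.png

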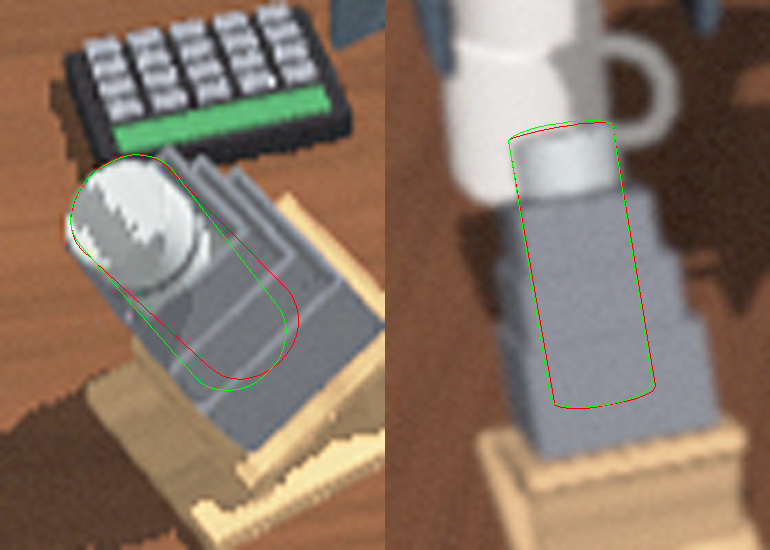

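View pics/z_wrist.png

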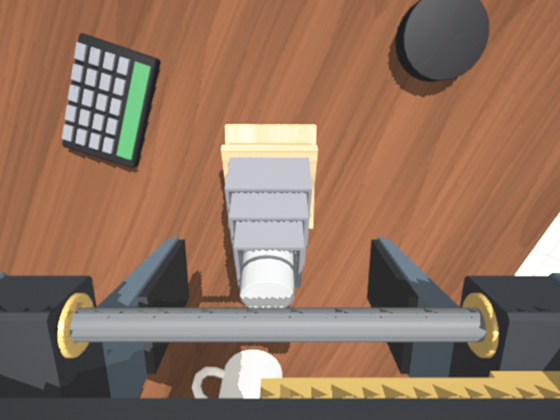

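View pics/z_scene.png

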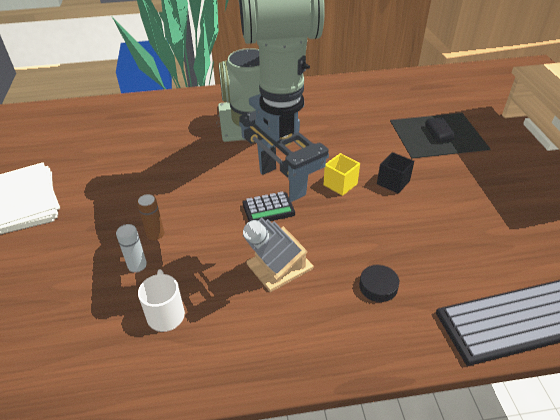

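The can sits at the fully seated model, can B (130,247) and the brown can are standing, and the bystanders look unmoved. Hand in.

```bash
python3 -c "
from jaw import *
rep(); print(env.job_done())"
```

```text
t 39.95 tcp [622.1  -1.1 234.5] jaw 25.16 F [0.7 0.1 0.2] w 90.9 q6 -26.0 T [-0.05 -0.19  0.02]
the job is handed in; nothing more can be done
None
```

The job is done and was handed in at about 40 s. The medium box, then the small box, then the full canister are nested in the tray. The tool cannot tilt, so I let each piece pivot to 28° in a light grip over the high rim, then lowered it in along the tray axis.

**Last checks**
- **Seating:** each piece stopped on contact at its floor depth, with wrist readings of about 5 to 8 N. The modelled rims and can outline agreed with the pictures to about 2 mm.
- **Full canister:** the can at about (434, −210) pulled about 3.9 N when lifted, so it is the full one. I did not lift the other can, because an empty one would pull only about 0.7 N. It stands untouched.
- **Bystanders:** the calculator, paperweight, mug and look-alikes show no movement in the final pictures.

**What disagreed**
- **Tray lean:** every view showed the mouth leaning towards −y and slightly ahead, which is the robot's right. The text says left or ahead-left. I followed the pictures.
- **Fingertips:** they sit about 25 mm higher than the stated tool geometry. My first close on the medium box therefore passed above its rim without moving it, and I corrected for this afterwards.

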